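# Set a sight cell in the inclined light gauge and fit its bushing

## Task

Take the windowed steel sight cell and seat it fully in the square nest of the inclined light gauge with its clear faces on the light path between lamp and receiver, keeping the gripper off the glass. Then press the shouldered brass bushing into the port in the cell's top until its shoulder is flush, and last of all throw the gauge's lamp lever right over, away from the robot. Leave the solid steel block, the plain brass sleeve and everything else on the bench where they are.

Things in the scene. Friction and masses are not known exactly. Their poses are not given: they have to be found in the camera images.
- gauge: Light gauge, fixed to the bench: base plate 170 x 250 x 15 mm (x from -85 to 85 mm, y from -150 to 100 mm in its frame); origin on the bench top, z up, x pointing roughly away from the robot. On the plate stand the inclined head (see nest) and, at its -y side, the lamp lever.
- nest: Inclined head of the gauge, fixed to it: an aluminium block 70 x 70 x 30 mm (x, y, z) with a square pocket in its top. Its z is the insertion axis, leaning 25 degrees from vertical towards the gauge's -x side (the robot); its y is the light path. Origin: centre of the block's underside. Nothing stands above the block on its +x and -x sides.
- nest_floor (a point): Centre of the pocket's floor, 10 mm along the nest's z from its origin; same axes. The pocket for the cell is 41.5 x 41.5 mm and 20 mm deep; the cell's foot is bevelled 2.5 mm wide and 5 mm high to find its way in.
- light_path (a point): Middle of the light path, 31 mm above the pocket floor; same axes as the nest. Along -y the lamp barrel, along +y the receiver barrel, both 20 mm thick, their ends 26 mm from this point. Their housings, 56 to 92 mm out, rise 21 mm above it (along the nest's z); higher up the head is free.
- cell_mid (a point): Centre of the sight cell, a loose upright steel block 40 x 40 x 72 mm, 0.3 to 0.5 kg (36 mm over its underside; z along its length to the top). One can see straight through it along its y: its +y and -y faces carry clear windows 28 mm wide, 18 to 44 mm above its underside. Its +x and -x faces are plain steel, to hold it by. Either window may face the lamp.
- cell_port (a point): Centre of the cell's top, mouth of its round port, 36 mm above cell_mid; same axes. The port is 19 mm across with a 1.5 mm chamfer, 20 mm deep, with spring pads about 9 mm down that grip the bushing. When the cell is seated, its top is 52 mm out of the nest.
- cell_glass0: Clear window on the +y face of the cell, flush with it (origin at the pane's centre). The gripper must not touch it.
- cell_glass1: Clear window on the -y face of the cell, flush with it (origin at the pane's centre). The gripper must not touch it.
- bushing_mid (a point): Centre of the loose shouldered brass bushing, 33 mm high, 60 g (16.5 mm above its foot; z towards the head): a shank 18 mm across and 17 mm long with tapered foot, above it a head 26 mm across and 16 mm high. It stands shank down in the rack, shoulder on the rack's top. Home in the cell, this point is 35.5 mm above cell_mid along the cell's z.
- bushing_shoulder (a point): Centre of the bushing's shoulder, the head's underside, 0.5 mm above bushing_mid; same axes. The shank drops freely some 10 mm into the cell's port, then takes a push of about 8 to 15 N along the port for the last 7 mm, until the shoulder meets the cell's top; friction then keeps it there.
- rack: Wooden rack, fixed, 130 x 60 x 30 mm (x, y, z); origin at the centre of its underside. Two holes in the top, 35 mm either side of the centre along its x: one holds the bushing, the other the plain sleeve.
- lamp_lever (a joint): Lamp lever, rad: 0 leaning towards the gauge's -x side (robot side), 1.0 thrown right over to +x, its stop. It turns about the gauge's y axis with light friction (under 1 N at the tip) and stays where it is left. Its pivot lies at x = 0, y = -120 mm, z = 37 mm in the gauge's frame.
- lamp_lever_tip (a point): Centre of the black ball, 26 mm across, at the lever's end, 80 mm from the pivot. At joint value 0 it is 38 mm to the -x side of the pivot and 70 mm above it; at 1.0, 38 mm to the +x side.
- blank_mid (a point): Centre of the bystander block, solid steel 40 x 40 x 72 mm, no windows (origin half-way up).
- sleeve_mid (a point): Centre of the bystander sleeve, plain brass, 18 mm across and 40 mm high, no shoulder, standing in the rack's other hole (origin half-way up).
- ring0: A bystander: steel ring 58 mm across and 36 mm high with a side stub 18 mm thick. Origin: centre of its underside.
- ring1: A bystander: steel ring 58 mm across and 36 mm high with a side stub 18 mm thick. Origin: centre of its underside.
- ring2: A bystander: steel ring 58 mm across and 36 mm high with a side stub 18 mm thick. Origin: centre of its underside.
- wrench: A bystander: wrench lying on the bench.
There are look-alikes about, which are no part of the job. What is shaped like the part that bears bushing_mid but green or turquoise is not meant. What is shaped like the part that bears cell_mid but brown or red is not meant.

How it is judged:
On the way, in this order (a step that is already met when the one before it is completed fails the run):
1. the cell is seated in the nest, windows on the light path (x of cell_mid in the frame of nest between -0.003 and 0.003 m and y of cell_mid in the frame of nest between -0.003 and 0.003 m and z of cell_mid in the frame of nest between 0.0435 and 0.0485 m and angle between the y axis of cell_mid and the y axis of nest, either way round below 0.1 rad and angle between the z axis of cell_mid and the z axis of nest, either way round below 0.09 rad), for 0.2 s.
2. the bushing is pressed home in the cell's port, shoulder flush (all of step 1 and x of bushing_mid in the frame of cell_mid between -0.0025 and 0.0025 m and y of bushing_mid in the frame of cell_mid between -0.0025 and 0.0025 m and z of bushing_mid in the frame of cell_mid between 0.034 and 0.037 m and angle between the z axis of bushing_mid and the z axis of cell_mid, either way round below 0.08 rad), for 0.2 s.
3. the lamp lever is thrown right over (value of joint lamp_lever above 0.85 rad), for 0.1 s.
At the end, for the whole second after the job is handed in: Cell in the nest: within 3 mm of centre, 2.5 mm of the floor, 5 degrees of the nest's axis, windows within 5.7 degrees of the light path (either way round). Bushing in the port: within 2.5 mm and 4.5 degrees of the axis, shoulder within 1.5 mm of flush. Lever past 0.85 rad and still (all of step 2 and value of joint lamp_lever above 0.85 rad and velocity of joint lamp_lever between -0.05 and 0.05 rad/s); the robot touches nothing.
It fails at once if the gripper presses on the cell's glass (contact force between the fingers and cell_glass0 above 1 N or contact force between the fingers and cell_glass1 above 1 N).
It fails at once if a bystander is moved more than 30 mm (distance of any of blank_mid, sleeve_mid, ring0, ring1, ring2, wrench from where it was at the start of the episode above 0.03 m).
It fails at once if the lamp is switched on before the bushing is home (value of joint lamp_lever above 0.7 rad and not (x of bushing_mid in the frame of cell_mid between -0.0025 and 0.0025 m and y of bushing_mid in the frame of cell_mid between -0.0025 and 0.0025 m and z of bushing_mid in the frame of cell_mid between 0.034 and 0.037 m and angle between the z axis of bushing_mid and the z axis of cell_mid, either way round below 0.08 rad)).
It also fails if it takes over 64 s, if anything falls off the work surface, if the arm or the gripper's body presses on something with over 40 N, if the wrist force passes 120 N, or if a joint passes its speed limit or range.

## Robot

A 7-joint arm with a two-finger parallel gripper is mounted at the origin on the work surface. World frame = base frame: x ahead of the robot, y to its left, z up, the work surface at z = 0. Lengths are in m, angles in rad, forces in N, time in s.
With the tool pointing down it reaches from about 0.4 to 0.85 m from the base axis. Payload 4.5 kg.
Tool frame: the origin (TCP) lies on the centre line of the jaws, within the pads' length; the fingertips stand r.tips_ahead ahead of it and the grasp point (between the pads) is the TCP (r.tips_ahead is the distance from the TCP to the fingertips, in m); z points along the fingers, y is the direction in which the jaws open and shut (so a half turn about z gives the same grasp; the last joint's range is limited). The gripper opens to 88 mm and grips with 3 to 60 N. Pads are 18 mm wide; open, the fingers measure 123 mm over their backs; the gripper's body (75 mm by 187 mm) begins 45 mm behind the grasp point.
Start: joints at [-1.283, 0.689, -0.195, 1.565, 0.157, 0.902, -0.215], TCP at [0.157, 0.605, 0.235] pointing down, gripper open.
Joint ranges: [-3.01, 3.01], [-0.46, 2.08], [-1.47, 1.51], [0.13, 2.56], [-1, 4.14], [0.04, 2.09], [-2.66, 2.66]. Speed limits (rad/s): [2.57, 2.57, 3.14, 3.14, 3.14, 3.14, 3.14].

## Interface

Orientations are given as a unit quaternion [x, y, z, w].
In Python, from plant import r gives the robot as it stands.
- The arm moves only by the shell command python3 -m inch 'ROWS' [FORCE]. ROWS is JSON, a list of rows, each a list of 5 numbers: the shift along the world's x, y, z in units of 25 mm (1.0 is 25 mm), then the turn about the world's z in units of 6 degrees (1.0 is 6 degrees), then the finger opening in mm, from 0 to 88.1. A call has 1 to 5 rows; each row shifts and turns the commanded pose from where the row before left it; what a row does not reach is not made up. A row lasts 1/10 s, in which the tool goes at most 50 mm and 8.59 degrees, less where a joint would pass 70% of its speed; a pose out of reach is approached as far as the arm can. A call is refused whole if a number of a shift passes 1 or a number of a turn 1, either way. A call with a gripper value outside its range is refused whole. The fingers move at their own pace and stop on an object; FORCE is the grip in N (left out, the last holds). Time passes only in rows, so rows that do not move let the fingers close. It gives the time, the measured TCP pose, the force and the opening at its end, in the units of the state.
- r.get_state(): the state, without advancing time (a new reading comes with each control period).
- r.snapshot(name): name is "scene" or "top" or "wrist"; returns a dict with "pixels" (400x640x3 uint8, red, green, blue), "range_z" (400x640 float32, m along the optical axis (not along the pixel's ray), 0 where there is no reading), "K" (3x3 intrinsics, pixels), "k1" (the pictures are not rectified: a ray, as slopes to the right and down, at radius r is drawn at 1 + k1 r^2 times it, then the intrinsics apply), "position" and "attitude" of the camera in the world. Camera axes: x right, y up, looking along -z (the intrinsics and any distortion apply to the point x, -y, -z); pixel columns grow to the right and rows downward; lengths in m; the calibration is good to about 2 mm. A picture is of the moment at which its call begins.
- r.finish_job(): hands the job in, once; it reports no verdict.
The state is a dict: "clock": time; "q": joint angles; "qd": joint speeds; "joint_torque": joint torques, N m; "tool_pos": TCP position; "eef_rot": TCP orientation; "contact_force": force on the tool from outside, world axes, zero at the start; "moment": the same for the moment, N m; "opening": opening from 0.0 (shut) to 1.0 (fully open).
Only numpy, scipy, OpenCV 4.12 (cv2) and the standard library are available. Lean on these libraries where they do the work, as an engineer would, in place of code of your own. Each camera call takes 0.05 s, during which the arm holds its last target. There are 200 camera calls.

## Working session

There is one attempt and no reset: what is moved stays moved. The work goes in short steps, Python scripts to look and compute and a shell command to move; the robot and the scene stay as the last step left them, time stands still between calls to the robot, and variables do not carry over. Pictures are saved under pics/ and viewed, about 8 in all and at most 12, crops included, and the job is handed in when it is done.

```bash
ls; mkdir -p pics; cat > h.py <<'E'
import numpy as np, cv2
from scipy.spatial.transform import Rotation as R
from plant import r
def snap(n):
    s=r.snapshot(n); s['R']=R.from_quat(s['attitude']).as_matrix() if np.size(s['attitude'])==4 else np.array(s['attitude']); return s
def rays(s,uv):
    uv=np.atleast_2d(np.array(uv,float)); K=np.array(s['K']); 
    p=(uv-[K[0,2],K[1,2]])/[K[0,0],K[1,1]]
    q=p.copy()
    for _ in range(20): q=p/(1+s['k1']*(q**2).sum(1,keepdims=True))
    return q
def cloud(s,uv):
    uv=np.atleast_2d(uv); q=rays(s,uv); z=s['range_z'][uv[:,1].astype(int),uv[:,0].astype(int)][:,None]
    c=np.hstack([q*z*[1,-1],-z]); return c@s['R'].T+s['position']
def onplane(s,uv,h):
    q=rays(s,uv); d=np.hstack([q*[1,-1],-np.ones((len(q),1))])@s['R'].T; o=np.array(s['position'])
    return o+d*((h-o[2])/d[:,2])[:,None]
def allcloud(s):
    v,u=np.mgrid[0:400,0:640]; return cloud(s,np.c_[u.ravel(),v.ravel()]).reshape(400,640,3)
def project(s,P):
    c=(np.atleast_2d(P)-s['position'])@s['R']; q=np.c_[c[:,0],-c[:,1]]/-c[:,2:3]
    q=q*(1+s['k1']*(q**2).sum(1,keepdims=True)); K=np.array(s['K']); return q*[K[0,0],K[1,1]]+[K[0,2],K[1,2]]
def save(s,n,box=None,f=1):
    im=s['pixels'][:,:,::-1]
    if box: im=im[box[1]:box[3],box[0]:box[2]]
    cv2.imwrite('pics/'+n,cv2.resize(im,None,fx=f,fy=f,interpolation=cv2.INTER_CUBIC))
E
python3 - <<'E'
from h import *
print(r.tips_ahead,r.get_state())
for n in('top','scene'):
    s=snap(n); save(s,n+'0.png'); print(n,s['position'],s['attitude'],s['K'],s['k1'])
    np.savez(n+'0.npz',**{k:v for k,v in s.items()})
E
```

```text
pics
0.019 {'clock': 0.0, 'q': array([-1.28318618,  0.68997996, -0.19449587,  1.56632133,  0.15735489,
        0.90248745, -0.21509899]), 'qd': array([-9.16010713e-04, -2.80082159e-04,  5.10825413e-05,  4.96359880e-05,
        1.15959259e-03,  6.69525415e-04,  9.42823654e-04]), 'joint_torque': array([-2.10730527e-04, -5.27547884e+01, -1.26689460e+00, -1.53427076e+01,
       -5.26014157e-02,  6.62676845e-03,  1.69658219e-04]), 'tool_pos': array([0.156848  , 0.60435564, 0.23371815]), 'eef_rot': array([ 1.26513732e-01,  9.91964448e-01, -8.99971486e-04, -2.27794151e-05]), 'contact_force': array([0.92844939, 0.39643006, 0.20596145]), 'moment': array([-0.02056906, -0.00213572,  0.00259255]), 'opening': 1.0009009911680251}
top [0.28822048 0.03874939 1.29381507] [ 0.05416075 -0.06726435 -0.70058641  0.70832253] [[395.20720778   0.         321.94453749]
 [  0.         395.20720778 204.3314188 ]
 [  0.           0.           1.        ]] -0.05399690255505486
scene [ 1.0219702  -0.68226295  0.86713684] [0.39489101 0.12974687 0.28871527 0.86247918] [[420.56292771   0.         318.73855292]
 [  0.         420.56292771 197.96325603]
 [  0.           0.           1.        ]] -0.01804604376200998
```

View pics/top0.png

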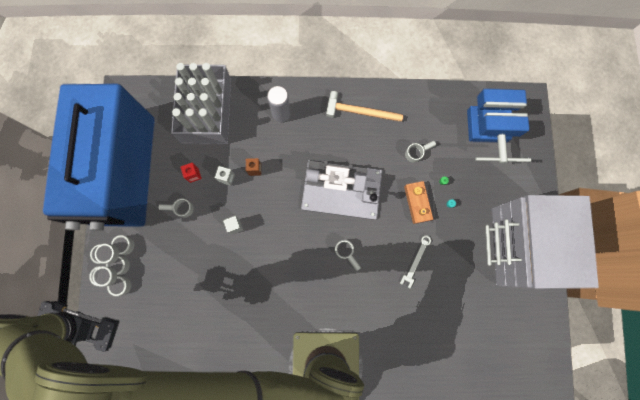

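View pics/scene0.png

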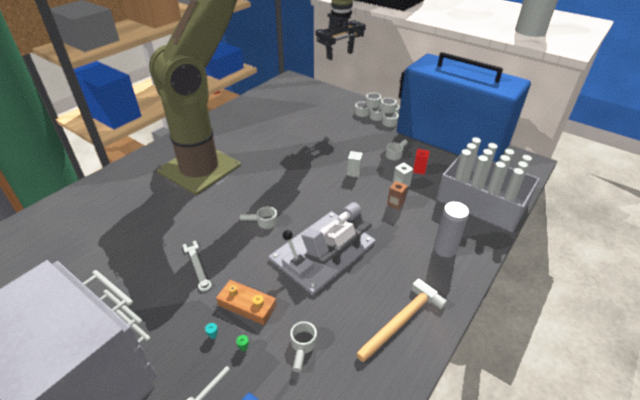

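```bash
python3 - <<'E'
from h import *
T=dict(np.load('top0.npz')); S=dict(np.load('scene0.npz'))
a=T['pixels'][145:240,295:450]; b=T['pixels'][145:240,170:275]
c=S['pixels'][150:330,200:420]
im1=cv2.resize(np.hstack([b,a]),None,fx=3,fy=3,interpolation=cv2.INTER_CUBIC)
im2=cv2.resize(c,None,fx=3,fy=3,interpolation=cv2.INTER_CUBIC)[:, :780]
cv2.imwrite('pics/c1.png',im1[:,:,::-1]); cv2.imwrite('pics/c2.png',im2[:300,:,::-1] if 0 else im2[:,:,::-1])
A=allcloud(T); z=A[...,2]
print(np.round(z[150:185:3,180:262:4]*1000).astype(int))
print('rack');print(np.round(z[180:224:3,402:436:2]*1000).astype(int))
E
```

```text
[[  -5   -2    1    2    1    1   -2   -2    1    4    0   -1    0   -3
  1294    0   -1   -2    3    3    5]
 [  -2   -2   -3    4    1   -1    3    0    2    0    4    4   -2   -2
     0    0    1   -3   -1    3   -3]
 [   1    4    3    1    1   -2    1    3    0    3    4    4   -3   -3
     0   -1    3   -4    0    3    0]
 [   2    2   -3    1   -4    0    3   -3    2    6    2    0    1    6
     6   -1   -3   70   75   72    1]
 [   5    3   -2    3    4   -5    4    2   -6    5    3    0   -1    2
    -2   -1   -5   72   66   74   30]
 [   0   73   74   76    3    1    0    3    4   -3    3    2    1    2
     1    4 1294   75   49   73   31]
 [  -4   74   57   69   37   -3   -3    3   -3    4   71   73    2   -2
     0    1    3   74   76   69   35]
 [  -1   76   59   74   52    6    3    0   -2    5   72   64   70   51
    -1    0   -1   60   62   57   32]
 [   0   68   75   77   60   -1    7   -2    2   75   65   54   72   34
    -2    2   -3   -1   32   21   16]
 [   0   73   64   51   38   17    1    1    2   70   73   73   67   27
     6    3    2   -1    2    2    3]

[... 336 characters left out ...]
 3  4 30 28 26 33 28 26 27 32 33 32  2  4  1  8  3]
 [-2  0 21 30 28 28 41 44 48 47 33 31  0  1  1 -3 -5]
 [ 1  0 14 32 27 29 44 48 47 49 31 30  1  3 -3 -2  0]
 [-3  1  7 28 27 28 29 34 34 36 30 27 30 -1 -2  2 -8]
 [-3  3 -6 18 29 29 29 27 32 35 31 31 32 -2  3 -5  3]
 [-3  7  6 15 27 35 31 28 30 27 27 34 32 30  1  0  2]
 [-1  1  0  7 26 25 31 26 33 30 29 30 28 31  2 -1  6]
 [ 0  2 -6  0 17 29 34 30 27 32 32 35 28 32  1 -2 -1]
 [ 0 -5  0  3  5 32 32 33 30 44 46 48 36 30 30  0  1]
 [ 4 -3  1 -4  3 22 32 28 30 38 50 44 33 28 32  1 -2]
 [ 0 -3  0  4  2 16 29 30 28 29 32 31 28 32 30  1  2]
 [ 3  7  0 -4  1  7 33 28 31 32 29 27 33 29 31 29  2]
 [ 1  1  0  3 -4  3 24 37 28 14 -6 -2  1  1 -1 -1 -3]]
```

View pics/c1.png

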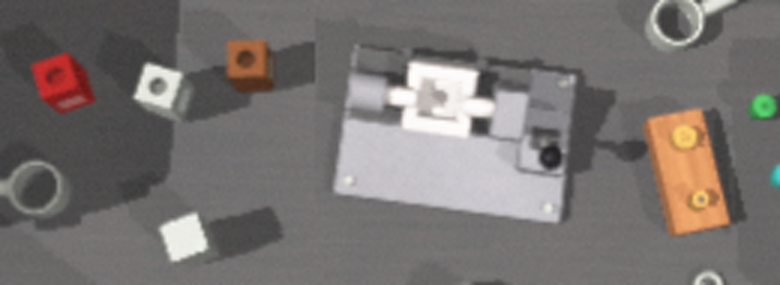

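View pics/c2.png

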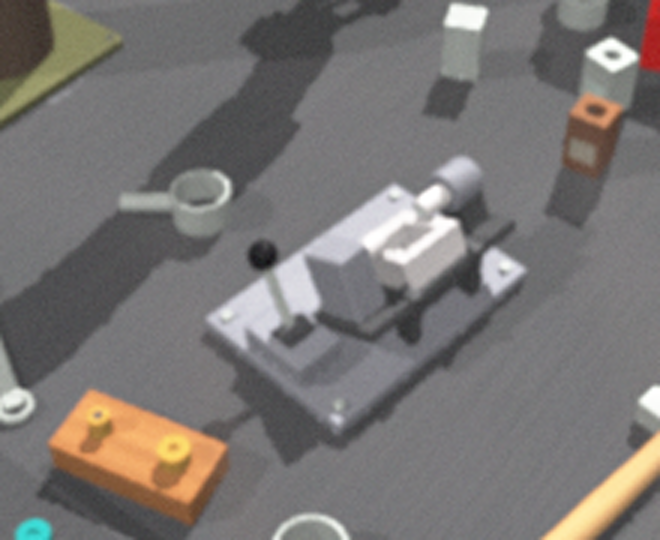

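```bash
python3 - <<'E'
from h import *
T=dict(np.load('top0.npz')); A=allcloud(T); z=A[...,2]
def reg(box,lo,hi,h):
    u0,v0,u1,v1=box; m=np.zeros((400,640),np.uint8); sub=(z[v0:v1,u0:u1]>lo)&(z[v0:v1,u0:u1]<hi); m[v0:v1,u0:u1]=sub
    m=cv2.morphologyEx(m,cv2.MORPH_CLOSE,np.ones((3,3)))
    n,l,st,_=cv2.connectedComponentsWithStats(m); k=1+np.argmax(st[1:,4]); v,u=np.nonzero(l==k)
    P=onplane(T,np.c_[u,v],h)[:,:2].astype(np.float32); rc=cv2.minAreaRect(P*1000); return rc,cv2.boxPoints(rc).round(1).tolist(),len(u)
for n,b,lo,hi,h in [('cell',(212,160,240,190),.062,.085,.072),('blank',(220,212,245,238),.062,.085,.072),('rack',(400,175,440,228),.02,.06,.030),('gauge',(295,150,392,225),.008,.022,.015),('ringstub',(330,235,362,275),.015,.06,.036)]:
    print(n,reg(b,lo,hi,h))
# bushings by yellow
hsv=cv2.cvtColor(T['pixels'],cv2.COLOR_RGB2HSV)
for b,h in (((408,180,428,198),.046),((414,202,434,220),.046)):
    u0,v0,u1,v1=b; s=(z[v0:v1,u0:u1]>.04); v,u=np.nonzero(s); P=onplane(T,np.c_[u+u0,v+v0],h); print(P.mean(0),np.ptp(P,axis=0),len(u), np.median(z[v+v0,u+u0]))
# ball
u0,v0,u1,v1=360,185,392,208; s=T['pixels'][v0:v1,u0:u1].max(2)<45; v,u=np.nonzero(s); print(len(u),u.mean()+u0,v.mean()+v0,np.median(z[v+v0,u+u0]),onplane(T,[u.mean()+u0,v.mean()+v0],.107))
E
```

```text
cell (((596.0757446289062, 332.4563903808594), (44.09074020385742, 41.2679557800293), 74.57572174072266), [[570.2999877929688, 316.70001220703125], [610.0999755859375, 305.70001220703125], [621.7999877929688, 348.20001220703125], [582.0, 359.20001220703125]], 156)
blank (((434.9696044921875, 297.55364990234375), (41.82541275024414, 41.6674690246582), 21.694595336914062), [[407.79998779296875, 309.20001220703125], [423.20001220703125, 270.5], [462.1000061035156, 285.8999938964844], [446.70001220703125, 324.6000061035156]], 179)
rack (((520.5272216796875, -300.126953125), (130.8295440673828, 63.005672454833984), 12.014957427978516), [[450.0, -282.8999938964844], [463.1000061035156, -344.6000061035156], [591.0999755859375, -317.29998779296875], [578.0, -255.6999969482422]], 749)
gauge (((529.1461181640625, -41.95109558105469), (253.67630004882812, 108.30381774902344), 81.13691711425781), [[456.1000061035156, -158.89999389648438], [563.0999755859375, -175.60000610351562], [602.2000122070312, 75.0], [495.20001220703125, 91.69999694824219]], 1778)
ringstub (((346.8023681640625, -70.794921875), (104.48487854003906, 56.34767532348633), 45.55687713623047), [[290.1000061035156, -88.4000015258789], [330.29998779296875, -127.80000305175781], [403.5, -53.20000076293945], [363.29998779296875, -13.800000190734863]], 176)
[ 0.55511312 -0.29418885  0.046     ] [0.03705701 0.03727304 0.        ] 53 0.04501390029176622
[ 0.48736522 -0.30887806  0.046     ] [0.0263784  0.03010015 0.        ] 29 0.0473987244244809
11 374.1818181818182 196.36363636363637 0.12169206449761072 [[ 0.52131444 -0.14252709  0.107     ]]
```

```bash
python3 -m inch '[[0,-1,0,0,88],[0,-1,0,0,88],[0,-1,0,0,88],[0,-1,0,0,88],[0.5,-1,0,0,88]]'; python3 -m inch '[[1,-1,0,0,88],[1,-1,0,0,88],[1,-1,0,0,88],[1,-1,0,0,88],[1,-1,0,0,88]]';python3 -m inch '[[1,-1,0,0,88],[1,0,0,0,88],[1,0,0,0,88],[1,0,0,0,88],[1,0,0,0,88]]'; python3 - <<'E'
from h import *
s=snap('wrist'); save(s,'w1.png'); print(s['position'],R.from_quat(s['attitude']).as_matrix().round(2).tolist(),s['K'][0],s['k1']); print(r.get_state()['tool_pos'])
np.savez('w1.npz',**s)
E
```

```text
clock: 0.6
tool_pos: [0.1677, 0.4789, 0.2343]
eef_rot: [0.125, 0.992, -0.0, -0.001]
contact_force: [-0.3, 0.3, -0.0]
opening: 0.997
clock: 1.1
tool_pos: [0.2952, 0.3537, 0.2344]
eef_rot: [0.126, 0.992, -0.0, -0.0]
contact_force: [0.7, 0.2, 0.3]
opening: 0.993
clock: 1.6
tool_pos: [0.4203, 0.3296, 0.2343]
eef_rot: [0.127, 0.992, -0.0, -0.0]
contact_force: [0.2, 0.1, 0.1]
opening: 0.997
[0.3456953  0.34756131 0.38479181] [[0.25, -0.92, -0.29], [0.97, 0.24, 0.08], [-0.0, -0.3, 0.95]] [320.78906854   0.         326.90381235] -0.03620740257391163
[0.42531731 0.329052   0.23430183]
```

View pics/w1.png

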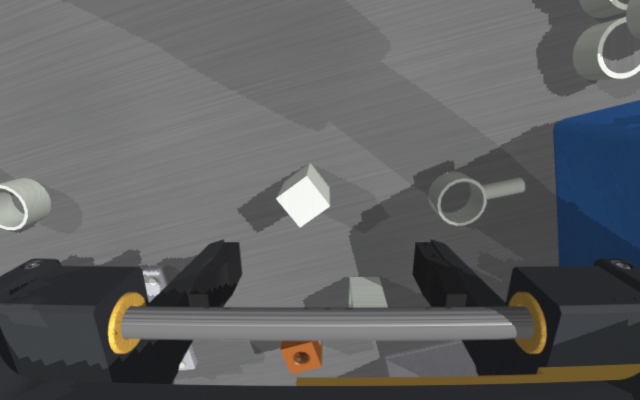

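```bash
python3 -m inch '[[1,0,0,0,70],[1,0,0,0,70],[1,0,0,0,70],[1,0,0,0,70],[1,0,0,0,70]]' 12; python3 -m inch '[[1,0,0,0,70],[0,0,0,0,70],[0,0,0,0,70]]'; python3 - <<'E'
from h import *
s=snap('wrist'); save(s,'w2.png',(200,100,440,300),3); print(r.get_state()['tool_pos'])
np.savez('w2.npz',**s)
A=allcloud(s);z=A[...,2]
m=((z>.066)&(z<.079)).astype(np.uint8); m[250:]=0
n,l,st,c=cv2.connectedComponentsWithStats(m)
for k in range(1,n):
    if st[k,4]>300:
        cn=cv2.findContours((l==k).astype(np.uint8),cv2.RETR_EXTERNAL,cv2.CHAIN_APPROX_NONE)[0]; cn=max(cn,key=len)[:,0]
        rc=cv2.minAreaRect((onplane(s,cn,.072)[:,:2]*1000).astype(np.float32)); print(st[k],rc,cv2.boxPoints(rc).round(1).tolist())
E
```

```text
clock: 2.15
tool_pos: [0.545, 0.3297, 0.2341]
eef_rot: [0.127, 0.992, -0.0, -0.0]
contact_force: [0.1, 0.5, -0.0]
opening: 0.794
clock: 2.45
tool_pos: [0.5688, 0.3297, 0.2338]
eef_rot: [0.127, 0.992, -0.0, -0.001]
contact_force: [-1.1, 0.6, -0.3]
opening: 0.796
[0.56806331 0.33017992 0.23402359]
[ 578    0   18  250 2483] ((592.398193359375, 588.9248046875), (12.391741752624512, 252.19503784179688), 89.87303161621094) [[466.29998779296875, 583.0], [718.5, 582.4000244140625], [718.5, 594.7999877929688], [466.29998779296875, 595.4000244140625]]
[ 228   17   62   66 2152] ((437.6016845703125, 298.1517028808594), (41.35135269165039, 40.50421142578125), 22.684537887573242) [[410.70001220703125, 308.8999938964844], [426.29998779296875, 271.5], [464.5, 287.3999938964844], [448.8999938964844, 324.79998779296875]]
[ 419  161   55   53 1374] ((606.5040893554688, 443.2752380371094), (42.994842529296875, 41.00764465332031), 20.1574649810791) [[579.2999877929688, 455.1000061035156], [593.4000244140625, 416.6000061035156], [633.7999877929688, 431.3999938964844], [619.5999755859375, 469.8999938964844]]
[ 319  185   40   39 1300] ((596.9765014648438, 332.9408264160156), (40.01084899902344, 41.01899719238281), 75.4141845703125) [[572.0999755859375, 318.70001220703125], [611.7999877929688, 308.3999938964844], [621.9000244140625, 347.1000061035156], [582.2000122070312, 357.5]]
[240 229  43  21 417] ((619.0315551757812, 242.1836700439453), (25.114978790283203, 38.968719482421875), 2.4646012783050537) [[605.5999755859375, 261.1000061035156], [607.2999877929688, 222.1999969482422], [632.4000244140625, 223.3000030517578], [630.7000122070312, 262.20001220703125]]
[  0 240  54  10 376] ((555.4729614257812, -14.021427154541016), (64.89872741699219, 10.885897636413574), 76.1758804321289) [[542.4000244140625, -44.20000076293945], [553.0, -46.79999923706055], [568.5, 16.200000762939453], [557.9000244140625, 18.799999237060547]]
```

View pics/w2.png

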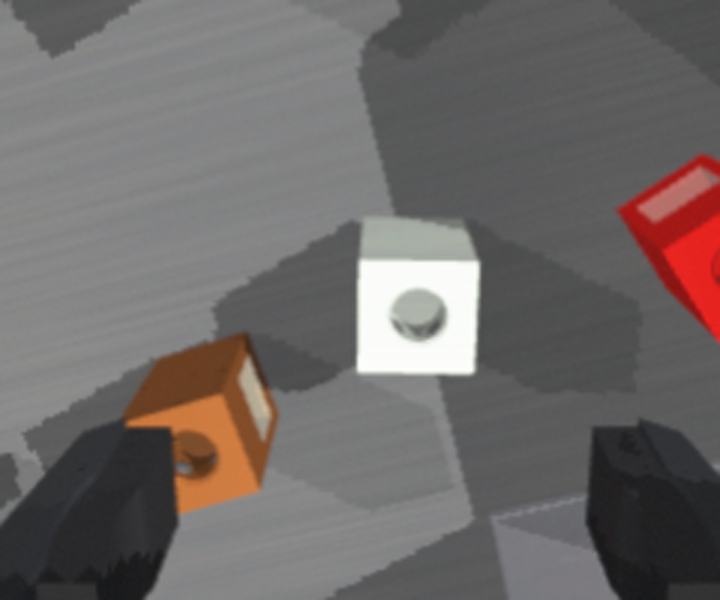

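```bash
python3 -m inch '[[0.6,0.1,-1,0,70],[0.55,0,-1,0,70],[0,0,-1,0,70],[0,0,-1,0,70],[0,0,-1,0,70]]'; python3 -m inch '[[0,0,-1,0,70],[0,0,-0.5,0,70],[0,0,0,0,60],[0,0,0,0,30],[0,0,0,0,30]]' 15; python3 -m inch '[[0,0,0,0,30],[0,0,0,0,30],[0,0,0,0,30],[0,0,0.5,0,30],[0,0,1,0,30]]'; python3 -m inch '[[0,0,1,0,30],[0,0,1,0,30],[0,0,1,0,30],[0,0,0.5,0,30],[0,0,0,0,30]]'
```

```text
clock: 3.0
tool_pos: [0.5966, 0.3332, 0.1088]
eef_rot: [0.126, 0.992, 0.0, -0.001]
contact_force: [-0.0, 0.2, -0.1]
opening: 0.796
clock: 3.5
tool_pos: [0.5989, 0.3333, 0.0737]
eef_rot: [0.126, 0.992, 0.001, 0.001]
contact_force: [-0.2, -0.2, -0.1]
opening: 0.547
clock: 4.0
tool_pos: [0.5969, 0.3317, 0.1087]
eef_rot: [0.126, 0.992, -0.001, -0.002]
contact_force: [0.5, -0.4, -0.2]
opening: 0.341
clock: 4.5
tool_pos: [0.5993, 0.3333, 0.1996]
eef_rot: [0.127, 0.992, 0.002, 0.002]
contact_force: [-1.1, 0.3, -0.1]
opening: 0.341
```

```bash
python3 - <<'E'
from h import *
s=snap('wrist'); save(s,'w3.png',(160,60,480,300),2.4); print(r.get_state()['tool_pos'])
np.savez('w3.npz',**s)
E
```

```text
[0.59839327 0.33264716 0.19776748]
```

View pics/w3.png

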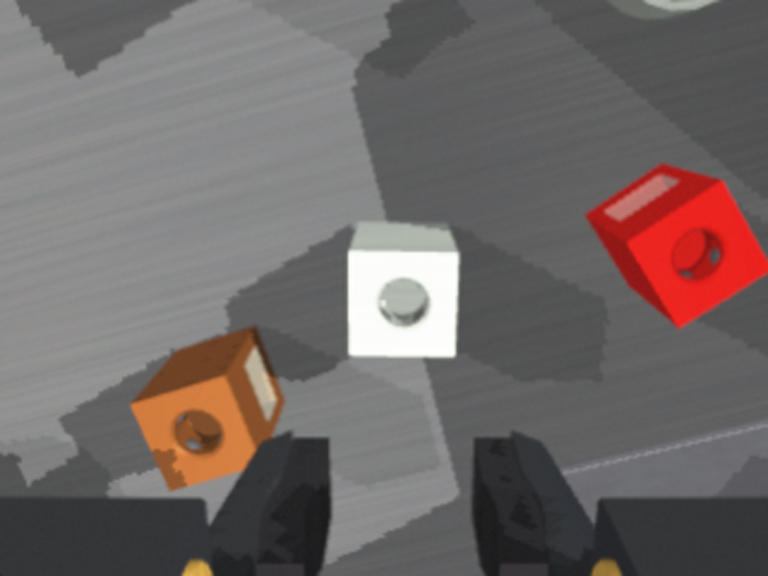

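```bash
python3 -m inch '[[0,0,-0.9,0,70],[0,0,-1,0,70],[0,0,-1,0,70],[0,0,-1,0,70],[0,0,-0.8,0,70]]' 25; python3 -m inch '[[0,0,-0.45,0,60],[0,0,0,0,30],[0,0,0,0,0],[0,0,0,0,0],[0,0,0,0,0]]' 25; python3 -m inch '[[0,0,0,0,0],[0,0,0,0,0],[0,0,0,0,0]]'
```

```text
clock: 5.05
tool_pos: [0.5964, 0.3314, 0.0761]
eef_rot: [0.126, 0.992, -0.001, -0.002]
contact_force: [0.4, -0.5, -1.2]
opening: 0.771
clock: 5.55
tool_pos: [0.5988, 0.3329, 0.0695]
eef_rot: [0.127, 0.992, 0.001, 0.001]
contact_force: [0.4, 0.1, 0.1]
opening: 0.366
clock: 5.85
tool_pos: [0.5982, 0.3326, 0.0686]
eef_rot: [0.127, 0.992, 0.0, 0.0]
contact_force: [-0.1, 0.0, -0.4]
opening: 0.091
```

```bash
python3 - <<'E'
from h import *
s=snap('wrist'); S=snap('scene')
a=cv2.resize(s['pixels'],(512,320),interpolation=cv2.INTER_AREA); b=cv2.resize(S['pixels'][100:240,300:460],None,fx=2.28,fy=2.28,interpolation=cv2.INTER_CUBIC)[:320]
cv2.imwrite('pics/w4.png',np.hstack([a[:,100:512],b])[:,:800,::-1]); print(r.get_state())
print(project(S,[[.598,.333,.0686]]),project(s,[[.598,.333,.0686],[.598,.333,.05],[.598,.333,.072]]))
E
```

```text
Traceback (most recent call last):
ValueError: all the input array dimensions except for the concatenation axis must match exactly, but along dimension 0, the array at index 0 has size 320 and the array at index 1 has size 319
```

```bash
python3 - <<'E'
from h import *
s=snap('wrist'); S=snap('scene')
a=cv2.resize(s['pixels'],(512,320),interpolation=cv2.INTER_AREA); b=cv2.resize(S['pixels'][100:240,300:460],(365,320),interpolation=cv2.INTER_CUBIC)[:320]
cv2.imwrite('pics/w4.png',np.hstack([a[:,90:512],b])[:,:800,::-1]); print(r.get_state())
print(project(S,[[.598,.333,.0686]]),project(s,[[.598,.333,.0686],[.598,.333,.05],[.598,.333,.072]]))
E
```

```text
{'clock': 6.05, 'q': array([-0.47382657,  0.97340057, -0.20048584,  1.48040637,  0.25439908,
        0.71331693,  0.53518481]), 'qd': array([ 8.83101292e-04, -1.92224108e-03,  8.38823846e-04, -8.44548659e-05,
        3.82140306e-04, -1.64240635e-03,  1.82545610e-03]), 'joint_torque': array([-6.99420436e-02, -6.05955362e+01, -1.74807731e+00, -1.24835005e+01,
       -4.24338493e-02, -5.77789207e-02,  7.75262415e-04]), 'tool_pos': array([0.59818834, 0.3324633 , 0.06839491]), 'eef_rot': array([1.26571043e-01, 9.91957544e-01, 1.13527820e-05, 2.93540289e-05]), 'contact_force': array([-0.34341634, -0.65805973,  0.50475056]), 'moment': array([-0.07280123,  0.04896991, -0.00286302]), 'opening': 0.01055705152639398}
[[403.20736936 168.47656437]] [[330.5112829  253.1431447 ]
 [330.15556397 238.25463788]
 [330.58456936 256.21242087]]
```

View pics/w4.png

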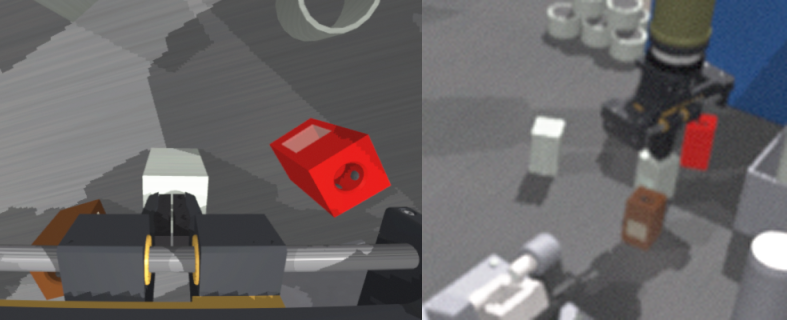

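```bash
python3 - <<'E'
from h import *
s=snap('wrist');A=allcloud(s)
for v in range(214,300,5): print(v,[(A[v,u]*1000).round().astype(int).tolist()+[int(s['pixels'][v,u].mean())] for u in (300,318,326,334,350)])
E
```

```text
214 [[574, 323, 65, 172], [577, 332, 64, 172], [578, 336, 64, 173], [579, 340, 63, 171], [581, 348, 64, 171]]
219 [[575, 323, 71, 204], [577, 332, 72, 185], [578, 336, 71, 185], [579, 340, 71, 182], [581, 347, 71, 177]]
224 [[577, 323, 73, 253], [579, 331, 73, 252], [580, 335, 72, 253], [582, 339, 71, 252], [583, 347, 73, 252]]
229 [[579, 322, 73, 252], [582, 331, 73, 252], [583, 334, 72, 252], [584, 338, 73, 252], [585, 346, 74, 252]]
234 [[582, 321, 72, 252], [584, 330, 72, 252], [585, 334, 72, 252], [586, 338, 72, 252], [589, 345, 71, 252]]
239 [[584, 321, 73, 252], [587, 329, 72, 252], [597, 331, 51, 187], [598, 335, 52, 182], [591, 345, 72, 252]]
244 [[585, 321, 78, 102], [588, 329, 76, 43], [589, 333, 75, 93], [591, 337, 75, 45], [590, 344, 80, 54]]
249 [[585, 322, 84, 53], [589, 329, 80, 44], [589, 333, 80, 94], [590, 336, 80, 46], [591, 344, 84, 54]]
254 [[585, 322, 89, 54], [589, 329, 86, 43], [589, 333, 86, 91], [590, 336, 87, 47], [591, 344, 89, 53]]
259 [[585, 322, 94, 53], [588, 329, 91, 45], [589, 333, 91, 65], [590, 336, 91, 46], [590, 343, 94, 53]]
264 [[585, 323, 98, 43], [588, 330, 96, 43], [590, 333, 93, 68], [590, 336, 95, 45], [590, 343, 99, 55]]
269 [[585, 323, 102, 43], [589, 330, 99, 46], [594, 332, 92, 56], [590, 336, 101, 46], [590, 343, 103, 53]]
274 [[586, 323, 105, 42], [588, 330, 104, 34], [596, 331, 91, 69], [590, 336, 103, 45], [591, 342, 106, 48]]
279 [[585, 324, 110, 44], [589, 330, 107, 35], [599, 330, 92, 82], [591, 336, 107, 47], [591, 342, 109, 49]]
284 [[586, 324, 113, 44], [588, 330, 111, 31], [601, 330, 91, 83], [591, 336, 110, 31], [591, 342, 113, 48]]
289 [[586, 324, 116, 45], [589, 330, 114, 33], [603, 329, 93, 84], [590, 336, 114, 32], [590, 342, 117, 36]]
294 [[568, 332, 148, 101], [588, 330, 118, 35], [607, 328, 91, 65], [590, 336, 118, 35], [590, 342, 119, 34]]
299 [[568, 332, 150, 157], [591, 330, 118, 53], [670, 312, 0, 77], [592, 335, 118, 55], [590, 341, 123, 38]]
```

```bash
python3 -m inch '[[0,0,1,0,62],[0,0,0,0,62],[0,0,0,0,62],[0,0,0,0,62],[0,0,0,0,62]]' 20;  python3 -m inch '[[0,0,0,0,62],[0,0,-1,0,62],[0,0,-0.5,0,62],[0,0,-0.4,0,62],[0,0,0,0,62]]'; python3 - <<'E'
from h import *
s=snap('wrist');A=allcloud(s); save(s,'w5.png')
m=(s['pixels'].max(2)<75); m[:200]=0
for lo,hi in((200,325),(335,460)):
    v,u=np.nonzero(m[:,lo:hi]); u+=lo; p=A[v,u]; k=(p[:,2]>.03)&(p[:,2]<.15)&(abs(p[:,0]-.59)<.012); print(k.sum(), p[k].min(0), np.percentile(p[k],[1,5],axis=0))
E
python3 -m inch '[[0,0,0,0,30],[0,0,0,0,30],[0,0,0,0,20],[0,0,0,0,20],[0,0,0,0,20]]'
```

```text
clock: 6.6
tool_pos: [0.5976, 0.3321, 0.0923]
eef_rot: [0.127, 0.992, -0.001, -0.001]
contact_force: [0.2, 0.0, 0.4]
opening: 0.439
clock: 7.1
tool_pos: [0.5971, 0.3318, 0.044]
eef_rot: [0.126, 0.992, -0.001, -0.001]
contact_force: [-0.4, 0.0, -1.2]
opening: 0.704
2972 [0.57800367 0.28940174 0.04797289] [[0.57832968 0.29045313 0.04970413]
 [0.57877799 0.29125053 0.05384899]]
4080 [0.57800038 0.3432977  0.04753202] [[0.5781779  0.34699225 0.05003273]
 [0.57869341 0.35045265 0.0556403 ]]
clock: 7.65
tool_pos: [0.5988, 0.3334, 0.0467]
eef_rot: [0.127, 0.992, 0.001, 0.001]
contact_force: [0.6, 1.3, 3.4]
opening: 0.454
```

```bash
python3 -m inch '[[0,0,0.4,0,20],[0,0,1,0,20],[0,0,1,0,20],[0,0,1,0,20],[0,0,1,0,20]]';  python3 -m inch '[[0,0,1,0,20],[0,0,1,0,20],[0.5,-1,1,0.5,20],[1,-1,0,0.45,20],[1,-1,0,0,20]]';  python3 -m inch '[[0.5,-1,0,0,20],[0,-1,0,0,20],[0,-1,0,0,20],[0,0,0,0,20],[0,0,0,0,20]]'; python3 - <<'E'
from h import *
s=snap('wrist'); save(s,'w6.png'); print(r.get_state()['tool_pos'],s['position']); np.savez('w6.npz',**s)
E
```

```text
clock: 8.15
tool_pos: [0.597, 0.3312, 0.156]
eef_rot: [0.127, 0.992, -0.001, -0.001]
contact_force: [0.3, 0.4, -5.4]
opening: 0.455
clock: 8.65
tool_pos: [0.6605, 0.256, 0.2314]
eef_rot: [0.076, 0.997, -0.001, -0.0]
contact_force: [1.4, -0.3, -5.3]
opening: 0.452
clock: 9.15
tool_pos: [0.6723, 0.181, 0.2301]
eef_rot: [0.078, 0.997, -0.001, -0.001]
contact_force: [0.0, 0.9, -5.0]
opening: 0.446
[0.67217689 0.182907   0.23023977] [0.59650342 0.19171004 0.3806866 ]
```

View pics/w6.png

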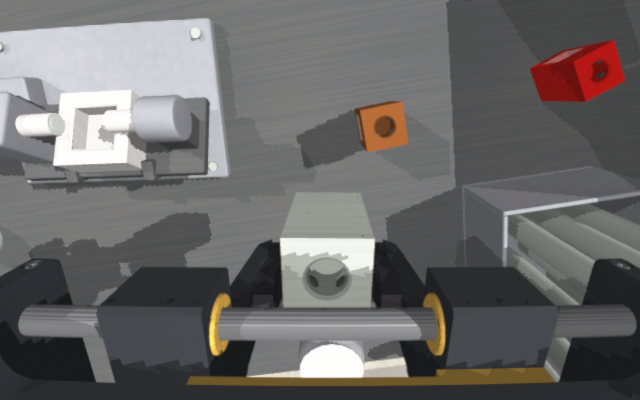

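```bash
python3 -m inch '[[0,-1,0,0,20],[0,-1,0,0,20],[0,-1,0,0,20],[0,-1,0,0,20],[0,-1,0,0,20]]';python3 -m inch '[[0,-1,0,0,20],[0,0,0,0,20],[0,0,0,0,20]]'; python3 - <<'E'
from h import *
s=snap('wrist'); print(r.get_state()['tool_pos'],s['position']); np.savez('w7.npz',**s)
cv2.imwrite('pics/w7.png',cv2.resize(s['pixels'][20:230,180:480],(800,560),interpolation=cv2.INTER_CUBIC)[:,:,::-1])
E
```

```text
clock: 9.7
tool_pos: [0.6726, 0.0586, 0.2306]
eef_rot: [0.076, 0.997, 0.0, -0.001]
contact_force: [-0.2, -0.4, -4.4]
opening: 0.455
clock: 10.0
tool_pos: [0.6729, 0.0334, 0.2306]
eef_rot: [0.077, 0.997, 0.0, -0.0]
contact_force: [0.3, 0.7, -5.2]
opening: 0.452
[0.67286925 0.03488631 0.23071708] [0.59676412 0.04364105 0.38114154]
```

View pics/w7.png

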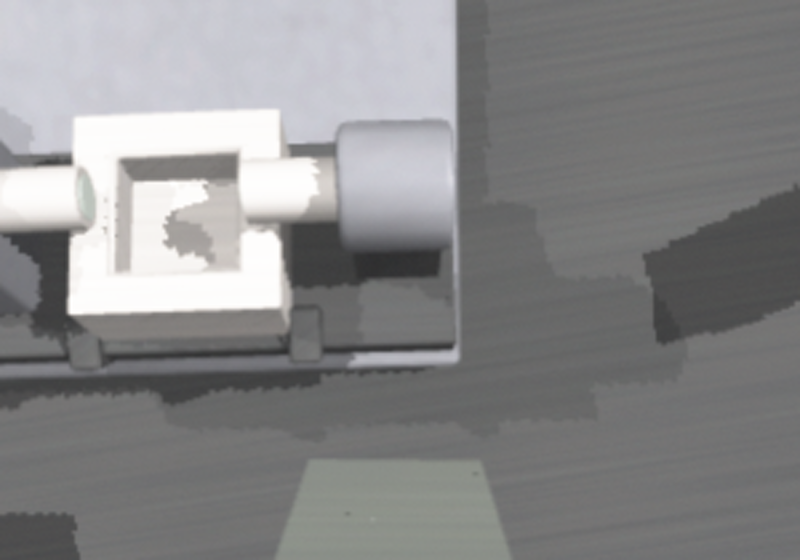

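```bash
cat > nest.py <<'E'
from h import *
s=dict(np.load('w7.npz')); A=allcloud(s)
px=s['pixels'].astype(int)
box=np.zeros((400,640),bool); box[55:140,200:295]=1
m=box&(px.min(2)>200)
P=A[m]; rng=np.random.default_rng(0); best=None
for _ in range(500):
    a,b,c=P[rng.choice(len(P),3,False)]; n=np.cross(b-a,c-a); n/=np.linalg.norm(n)+1e-12; n*=np.sign(n[2])
    if not .85<n[2]<.95: continue
    k=abs((P-a)@n)<.003
    if best is None or k.sum()>best.sum(): best=k
Q=P[best]; c=Q.mean(0); n=np.linalg.svd(Q-c)[2][2]; n*=np.sign(n[2])
print('normal',n,'tilt',np.degrees(np.arccos(n[2])),'az',np.degrees(np.arctan2(n[1],n[0])),len(Q),c)
# rectangle in the plane
M=m&(abs((A-c)@n)<.005); M=cv2.morphologyEx(M.astype(np.uint8),cv2.MORPH_OPEN,np.ones((2,2)))
nn,l,st,_=cv2.connectedComponentsWithStats(M); k=1+np.argmax(st[1:,4]); v,u=np.nonzero(l==k)
d=rays(s,np.c_[u,v]); D=np.hstack([d*[1,-1],-np.ones((len(d),1))])@s['R'].T; o=s['position']
W=o+D*(((c-o)@n)/(D@n))[:,None]
g=np.array([.988,-.154,0])
ey=np.cross(n,g); ey/=np.linalg.norm(ey); ex=np.cross(ey,n)
pl=np.c_[(W-c)@ex,(W-c)@ey]*1000
rc=cv2.minAreaRect(pl.astype(np.float32)); print(rc, pl.min(0),pl.max(0), np.percentile(pl,[1,99],axis=0))
print('top centre',c+ex*rc[0][0]/1000+ey*rc[0][1]/1000,'ex',ex,'ey',ey)
# pocket rim: points of plane mask; pocket hole pixels
H=onp=None
E
python3 nest.py
```

```text
normal [-0.42005079  0.05124041  0.90605284] tilt 25.034541414087233 az 173.0450658843793 3137 [ 0.58572551 -0.02966987  0.08294262]
((-0.6458358764648438, 2.5507965087890625), (70.5473403930664, 70.57373809814453), 2.059065580368042) [-36.527729   -33.51577678] [35.29443558 38.81192952] [[-35.57604093 -32.04420908]
 [ 34.41314424  37.59181721]]
top centre [ 0.58554071 -0.02705549  0.0827091 ] ex [ 0.89433983 -0.14604412  0.42287988] ey [0.15399223 0.98795017 0.01551961]
```

```bash
python3 -m inch '[[-1,-0.7,0,0.3,20],[-1,-0.7,0,0,20],[-1,-0.7,0,0,20],[-0.5,-0.36,0,0,20],[0,0,0,0,20]]';python3 -m inch '[[0,0,-0.9,0,20],[0,0,-0.9,0,20],[0,0,-0.8,0,20],[0,0,0,0,20],[0,0,0,0,20]]'; python3 - <<'E'
from h import *
s=snap('wrist'); print(r.get_state()['tool_pos'],s['position']); np.savez('w8.npz',**s)
cv2.imwrite('pics/w8.png',cv2.resize(s['pixels'][180:400,180:480],(800,586),interpolation=cv2.INTER_CUBIC)[:,:,::-1])
A=allcloud(s)
# cell top front edge / -x face: tilt and centre of the held cell
for v in range(180,300,8): print(v,[(A[v,u]*1000).round().astype(int).tolist() for u in (300,330,360)])
E
```

```text
clock: 10.55
tool_pos: [0.5838, -0.0291, 0.231]
eef_rot: [0.061, 0.998, -0.0, -0.001]
contact_force: [-0.7, 0.4, -4.5]
opening: 0.452
clock: 11.05
tool_pos: [0.5868, -0.027, 0.1661]
eef_rot: [0.06, 0.998, 0.001, 0.0]
contact_force: [0.2, -0.0, -3.7]
opening: 0.452
[ 0.58714993 -0.0273762   0.16672457] [ 0.51001544 -0.01937554  0.31648868]
180 [[568, -47, 73], [575, -24, 56], [573, -1, 75]]
188 [[574, -48, 74], [581, -25, 60], [579, -2, 78]]
196 [[565, -42, 129], [567, -24, 128], [583, -3, 86]]
204 [[565, -41, 145], [567, -24, 145], [569, -7, 144]]
212 [[565, -40, 158], [567, -24, 158], [568, -9, 159]]
220 [[565, -39, 170], [566, -24, 171], [568, -10, 171]]
228 [[564, -38, 182], [566, -25, 181], [567, -11, 182]]
236 [[564, -37, 190], [566, -25, 190], [567, -12, 191]]
244 [[567, -38, 192], [569, -25, 192], [571, -12, 191]]
252 [[571, -38, 192], [573, -26, 191], [574, -13, 192]]
260 [[575, -39, 192], [587, -27, 172], [578, -13, 192]]
268 [[578, -39, 193], [592, -28, 171], [582, -13, 193]]
276 [[583, -40, 191], [595, -28, 173], [586, -14, 192]]
284 [[587, -41, 191], [596, -28, 180], [590, -14, 191]]
292 [[591, -41, 192], [595, -28, 188], [595, -14, 191]]
```

View pics/w8.png

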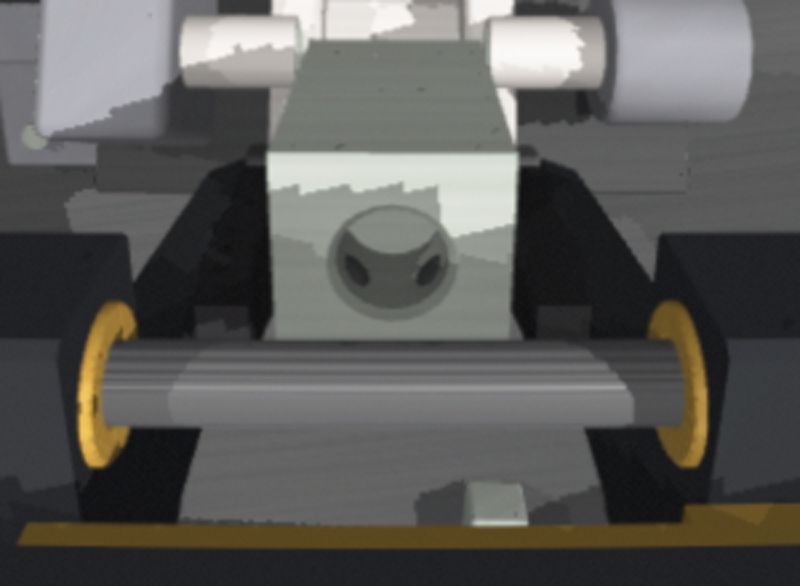

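```bash
python3 -m inch '[[-0.06,0,-0.6,0,20],[0,0,-0.6,0,20],[0,0,-0.1,0,20],[0,0,0,0,20]]';python3 -m inch '[[0,0,-0.15,0,20],[0,0,0,0,20]]'; python3 -m inch '[[0,0,-0.15,0,20],[0,0,0,0,20]]'
```

```text
clock: 11.5
tool_pos: [0.585, -0.0278, 0.1354]
eef_rot: [0.061, 0.998, 0.0, 0.001]
contact_force: [-3.2, 0.9, 1.7]
opening: 0.448
clock: 11.7
tool_pos: [0.5852, -0.0277, 0.1334]
eef_rot: [0.061, 0.998, 0.0, 0.002]
contact_force: [-6.3, 1.3, 16.8]
opening: 0.454
clock: 11.9
tool_pos: [0.5853, -0.0276, 0.1302]
eef_rot: [0.061, 0.998, 0.0, 0.002]
contact_force: [-8.1, 1.5, 22.6]
opening: 0.452
```

```bash
python3 -m inch '[[-0.2,0.02,0,0,20],[0,0,0,0,20]]'; python3 -m inch '[[-0.2,0.02,0,0,20],[0,0,0,0,20]]';  python3 - <<'E'
from h import *
s=snap('wrist'); A=allcloud(s); print(r.get_state()['tool_pos'])
for v in range(188,300,8): print(v,[(A[v,u]*1000).round().astype(int).tolist() for u in (300,330,360)])
save(s,'w9.png',(180,150,480,360),2.66)
E
```

```text
clock: 12.1
tool_pos: [0.5802, -0.028, 0.1275]
eef_rot: [0.061, 0.998, 0.0, 0.002]
contact_force: [0.5, -0.4, -5.1]
opening: 0.449
clock: 12.3
tool_pos: [0.5733, -0.028, 0.1255]
eef_rot: [0.061, 0.998, -0.0, -0.001]
contact_force: [-0.0, -0.3, -5.5]
opening: 0.452
[ 0.57365602 -0.02803299  0.12544878]
188 [[551, -45, 69], [554, -25, 68], [556, -5, 69]]
196 [[556, -46, 70], [559, -26, 71], [561, -6, 70]]
204 [[551, -42, 105], [553, -25, 105], [555, -8, 105]]
212 [[548, -40, 126], [550, -25, 126], [552, -10, 127]]
220 [[547, -38, 142], [548, -25, 142], [550, -12, 143]]
228 [[546, -37, 154], [548, -25, 153], [549, -13, 153]]
236 [[550, -38, 153], [550, -25, 155], [553, -13, 153]]
244 [[552, -38, 155], [555, -26, 154], [556, -13, 154]]
252 [[556, -39, 154], [567, -27, 136], [559, -14, 155]]
260 [[560, -39, 155], [571, -28, 136], [563, -14, 154]]
268 [[564, -40, 154], [575, -28, 137], [567, -14, 155]]
276 [[567, -40, 156], [578, -29, 139], [570, -15, 156]]
284 [[570, -41, 157], [576, -28, 150], [573, -15, 157]]
292 [[574, -41, 156], [576, -28, 156], [576, -16, 158]]
```

```bash
python3 -m inch '[[0.15,0.02,-0.1,0,20],[0.15,0.02,-0.09,0,20],[0,0,0,0,20]]'; python3 - <<'E'
from h import *
s=snap('wrist'); A=allcloud(s); print(r.get_state()['tool_pos'],r.get_state()['contact_force'])
px=s['pixels'].astype(int); z=A[...,2]
m=np.zeros(z.shape,bool); m[195:330,240:420]=1
m&=(px.min(2)>110)&(z>.138)&(A[...,0]>.54)&(A[...,0]<.60)&(abs(A[...,1]+.027)<.03)
P=A[m]; gx=np.array([.9925,-.1219]);gy=np.array([.1219,.9925])
top=P[(P[:,2]>.145)]; q=np.c_[top[:,:2]@gy,top[:,:2]@gx,top[:,2]]*1000
print('gy range',np.percentile(q[:,0],[1,99]), 'nest gy',np.array([.5939,-.0281])@gy*1000)
for g0 in range(int(q[:,1].min()),int(q[:,1].max()),4):
    k=(q[:,1]>=g0)&(q[:,1]<g0+4); print(g0,k.sum(),np.median(q[k,2]).round(1), np.percentile(q[k,0],[2,98]).round(1))
np.savez('w10.npz',**s)
E
```

```text
clock: 12.65
tool_pos: [0.5822, -0.0269, 0.1204]
eef_rot: [0.061, 0.998, 0.0, -0.0]
contact_force: [0.1, 0.2, -4.6]
opening: 0.455
[ 0.58199555 -0.02696843  0.12056411] [-0.45996677 -0.82270969 -4.95037141]
gy range [23.10595408 62.34608848] nest gy 44.50715999999999
553 1331 205.2 [23.  61.9]
557 1242 148.9 [23.3 61.8]
561 853 149.1 [23.6 62. ]
565 588 149.6 [23.2 62.3]
569 421 150.2 [23.6 62.3]
573 382 150.7 [23.6 62.3]
577 395 151.2 [23.8 62.2]
581 506 151.8 [24.  61.4]
585 744 152.3 [24.2 61.5]
589 106 152.3 [23.9 61.4]
```

```bash
cat >> nest.py <<'E'
gx=np.array([.9925,-.1219,0]);gy=np.array([.1219,.9925,0]); F=np.array([.5939,-.0281,.0646])
uv=np.array([[75,118],[280,110],[118,158],[238,152],[240,270],[118,272]])/2.667+[180,20]
d=rays(s,uv); D=np.hstack([d*[1,-1],-np.ones((len(d),1))])@s['R'].T; W=o+D*(((c-o)@n)/(D@n))[:,None]
nz=-.4226*gx+np.array([0,0,.9063]); nx=.9063*gx+np.array([0,0,.4226])
print(np.c_[(W-F)@nx,(W-F)@gy,(W-F)@nz].round(4)*1000)
# plane outline rows: y-extents per nest-x slice
q=np.c_[(W2:=o+np.hstack([rays(s,np.c_[u,v])*[1,-1],-np.ones((len(u),1))])@s['R'].T*1.0,)] if 0 else None
rel=np.c_[(((pl[:,:1]/1000*ex+pl[:,1:]/1000*ey+c)-F)@nx),(((pl[:,:1]/1000*ex+pl[:,1:]/1000*ey+c)-F)@gy)]*1000
for a in range(-36,36,6):
    k=(rel[:,0]>=a)&(rel[:,0]<a+6); print(a,k.sum(),np.sort(rel[k,1])[[3,-4]].round(1))
E
python3 nest.py
```

```text
normal [-0.42005079  0.05124041  0.90605284] tilt 25.034541414087233 az 173.0450658843793 3137 [ 0.58572551 -0.02966987  0.08294262]
((-0.6458358764648438, 2.5507965087890625), (70.5473403930664, 70.57373809814453), 2.059065580368042) [-36.527729   -33.51577678] [35.29443558 38.81192952] [[-35.57604093 -32.04420908]
 [ 34.41314424  37.59181721]]
top centre [ 0.58554071 -0.02705549  0.0827091 ] ex [ 0.89433983 -0.14604412  0.42287988] ey [0.15399223 0.98795017 0.01551961]
[[-35.5 -35.7  19.9]
 [-35.3  34.9  20. ]
 [-20.1 -20.4  20. ]
 [-20.4  20.5  20. ]
 [ 21.5  21.1  20. ]
 [ 20.6 -19.6  20. ]]
-36 385 [-34.7  34.9]
-30 470 [-34.6  34.8]
-24 384 [-34.4  34.8]
-18 79 [-30.6  29.3]
-12 58 [-27.7 -20.4]
-6 51 [-26.6 -20.3]
0 49 [-26.5 -20.1]
6 153 [-34.4  32.7]
12 208 [-35.2  34.5]
18 318 [-35.   35.3]
24 520 [-34.8  35.2]
30 452 [-34.7  34.3]
```

```bash
python3 -m inch '[[0,0.065,0,0,20],[-0.1,0.012,-0.05,0,20],[-0.1,0.012,-0.05,0,20],[0,0,0,0,20]]'; python3 -m inch '[[-0.1,0.012,-0.04,0,20],[-0.1,0.012,-0.04,0,20],[0,0,0,0,20]]'
```

```text
clock: 13.1
tool_pos: [0.5757, -0.0247, 0.1183]
eef_rot: [0.061, 0.998, -0.0, -0.001]
contact_force: [-1.0, -0.0, -5.2]
opening: 0.451
clock: 13.4
tool_pos: [0.5709, -0.0241, 0.1164]
eef_rot: [0.061, 0.998, -0.0, -0.001]
contact_force: [-1.1, -0.4, -4.5]
opening: 0.451
```

```bash
python3 -m inch '[[0,0,0.8,0,20],[0,0,0.8,0,20],[0.4,-0.05,0.8,0,20],[0.8,-0.1,0,0,20],[0.8,-0.1,0,0,20]]'; python3 -m inch '[[0.8,-0.1,0,0,20],[0.12,0,-0.4,0,20],[0,0,-0.8,0,20],[0,0,-0.8,0,20],[0,0,0,0,20]]'; python3 - <<'E'
from h import *
s=snap('wrist'); np.savez('w11.npz',**s); print(r.get_state()['tool_pos'],r.get_state()['contact_force'])
A=allcloud(s)
for v in range(150,270,8): print(v,[(A[v,u]*1000).round().astype(int).tolist() for u in (300,330,360)])
E
```

```text
clock: 13.9
tool_pos: [0.6224, -0.0303, 0.1775]
eef_rot: [0.061, 0.998, 0.0, 0.001]
contact_force: [-0.0, -0.2, -4.0]
opening: 0.447
clock: 14.4
tool_pos: [0.6411, -0.0328, 0.123]
eef_rot: [0.061, 0.998, -0.0, -0.004]
contact_force: [0.4, -0.0, -5.1]
opening: 0.45
[ 0.64237071 -0.03272146  0.1247346 ] [ 0.68640474  0.44591313 -4.5005301 ]
150 [[594, -46, 66], [596, -27, 66], [596, -9, 83]]
158 [[598, -47, 69], [600, -27, 69], [600, -9, 85]]
166 [[603, -47, 72], [605, -28, 72], [604, -10, 87]]
174 [[604, -45, 92], [606, -28, 93], [608, -11, 92]]
182 [[608, -46, 94], [610, -29, 94], [612, -11, 94]]
190 [[612, -46, 96], [614, -29, 97], [616, -12, 96]]
198 [[621, -49, 81], [623, -30, 82], [626, -11, 81]]
206 [[618, -46, 108], [620, -30, 108], [622, -14, 108]]
214 [[616, -44, 128], [617, -30, 129], [619, -16, 129]]
222 [[614, -43, 144], [615, -30, 145], [617, -17, 145]]
230 [[615, -42, 151], [616, -30, 151], [617, -18, 152]]
238 [[618, -43, 151], [620, -30, 151], [621, -18, 151]]
246 [[621, -43, 152], [623, -31, 152], [625, -18, 152]]
254 [[625, -44, 152], [636, -32, 133], [628, -19, 152]]
262 [[629, -44, 152], [640, -33, 134], [631, -19, 153]]
```

```bash
python3 -m inch '[[-0.2,0.025,0,0,20],[-0.2,0.025,0,0,20],[-0.1,0.012,0,0,20],[-0.1,0.012,0,0,20]]'; python3 -m inch '[[-0.1,0.012,0,0,20],[-0.06,0,0,0,20],[0,0,0,0,20]]'; python3 - <<'E'
from h import *
s=snap('wrist'); np.savez('w12.npz',**s); print(r.get_state()['tool_pos'],r.get_state()['contact_force'])
A=allcloud(s)
for v in range(174,270,6): print(v,[(A[v,u]*1000).round().astype(int).tolist() for u in (300,330,360)])
E
```

```text
clock: 14.85
tool_pos: [0.6325, -0.0311, 0.1287]
eef_rot: [0.062, 0.998, 0.0, 0.004]
contact_force: [5.7, -1.5, 1.0]
opening: 0.453
clock: 15.15
tool_pos: [0.6291, -0.0307, 0.1292]
eef_rot: [0.062, 0.998, 0.0, 0.004]
contact_force: [5.1, -0.6, 2.3]
opening: 0.454
[ 0.62909023 -0.03074029  0.12918475] [ 5.23709993 -0.57361169  3.24133226]
174 [[599, -47, 68], [602, -27, 68], [599, -8, 87]]
180 [[603, -47, 70], [605, -27, 70], [603, -8, 89]]
186 [[606, -47, 72], [609, -28, 72], [606, -9, 91]]
192 [[604, -46, 93], [607, -27, 93], [609, -9, 93]]
198 [[608, -46, 94], [610, -28, 93], [612, -10, 94]]
204 [[611, -46, 95], [613, -28, 95], [615, -10, 96]]
210 [[616, -47, 93], [618, -29, 94], [620, -11, 95]]
216 [[606, -43, 130], [608, -28, 129], [610, -13, 129]]
222 [[601, -40, 151], [602, -28, 152], [604, -15, 152]]
228 [[603, -41, 153], [605, -28, 153], [606, -15, 155]]
234 [[605, -41, 154], [607, -28, 154], [608, -16, 155]]
240 [[608, -41, 155], [609, -28, 155], [611, -16, 154]]
246 [[610, -41, 156], [620, -30, 138], [614, -16, 154]]
252 [[612, -42, 157], [624, -30, 138], [616, -16, 156]]
258 [[615, -42, 157], [626, -30, 139], [618, -17, 157]]
264 [[618, -42, 157], [629, -31, 140], [621, -17, 158]]
```

```bash
python3 -m inch '[[-0.1,0.012,0,0,20],[-0.1,0.012,0,0,20],[-0.1,0.012,0,0,20],[-0.06,0,0,0,20],[0,0,0,0,20]]'; python3 - <<'E'
from h import *
s=snap('wrist'); np.savez('w12.npz',**s); print(r.get_state()['tool_pos'],r.get_state()['contact_force'])
A=allcloud(s)
for v in range(192,270,5): print(v,[(A[v,u]*1000).round().astype(int).tolist() for u in (300,330,360)])
E
```

```text
clock: 15.7
tool_pos: [0.6192, -0.0295, 0.1285]
eef_rot: [0.061, 0.998, 0.001, 0.003]
contact_force: [5.1, -0.5, 4.5]
opening: 0.454
[ 0.61925223 -0.02957593  0.12845656] [ 5.7647782  -0.40380521  3.50483812]
192 [[601, -47, 71], [604, -27, 69], [601, -8, 87]]
197 [[604, -47, 71], [606, -27, 72], [603, -8, 90]]
202 [[607, -48, 72], [610, -28, 73], [606, -9, 91]]
207 [[604, -46, 92], [606, -27, 93], [608, -9, 93]]
212 [[606, -46, 94], [609, -28, 94], [611, -10, 93]]
217 [[590, -39, 147], [592, -26, 148], [593, -13, 148]]
222 [[592, -40, 148], [594, -27, 148], [595, -14, 149]]
227 [[594, -40, 149], [596, -27, 149], [597, -14, 149]]
232 [[596, -40, 150], [598, -27, 150], [599, -14, 150]]
237 [[598, -40, 151], [600, -27, 150], [601, -14, 151]]
242 [[600, -41, 151], [610, -28, 134], [603, -15, 151]]
247 [[602, -41, 153], [612, -29, 135], [605, -15, 153]]
252 [[604, -41, 153], [614, -29, 136], [607, -15, 153]]
257 [[605, -41, 155], [617, -29, 137], [609, -15, 155]]
262 [[608, -41, 155], [619, -29, 138], [611, -16, 155]]
267 [[610, -42, 155], [621, -30, 139], [612, -16, 157]]
```

```bash
python3 -m inch '[[-0.08,0.01,0,0,20],[0,0,0,0,20],[0.2,-0.025,0,0,20],[0.2,-0.025,0.1,0,20],[0,0,0.8,0,20]]'; python3 -m inch '[[0,0,0.8,0,20],[0,0,0,0,20],[0,0,0,0,20]]'; cat > cell.py <<'E'
from h import *
s=snap('wrist'); A=allcloud(s); st=r.get_state(); print(st['tool_pos'],st['contact_force'].round(1),st['clock'])
gx=np.array([.9925,-.1219,0]);gy=np.array([.1219,.9925,0]);F=np.array([.5939,-.0281,.0646]);ez=np.array([0,0,1.])
nz=-.4226*gx+.9063*ez; nx=.9063*gx+.4226*ez
tz=st['tool_pos']; px=s['pixels'].astype(int)
m=np.zeros((400,640),bool); m[150:310,230:430]=1
m&=(px.min(2)>60)&(abs(A[...,2]-tz[2]-.025)<.014)&(abs((A-tz)@gy)<.021)&(abs((A-tz)@gx+.01)<.03)
P=A[m]; rng=np.random.default_rng(0); best=np.zeros(len(P),bool)
for _ in range(400):
    a,b,c=P[rng.choice(len(P),3,False)]; n=np.cross(b-a,c-a); n/=np.linalg.norm(n)+1e-12; n*=np.sign(n[2]) or 1
    if n[2]<.85: continue
    k=abs((P-a)@n)<.0018
    if k.sum()>best.sum(): best=k
Q=P[best]; c=Q.mean(0); n=np.linalg.svd(Q-c)[2][2]; n*=np.sign(n[2]); th=np.degrees(np.arctan2(-n@gx,n[2]))
cx=gx-n*(gx@n); cx/=np.linalg.norm(cx); cy=np.cross(n,cx)
q=np.c_[(Q-c)@cx,(Q-c)@cy]*1000
lo=np.percentile(q,1,axis=0); hi=np.percentile(q,99,axis=0)
print('n',len(Q),'tilt',th,'side tilt',np.degrees(n@gy),'x',lo[0],hi[0],'y',lo[1],hi[1])
T=c+cx*(lo[0]+20)/1000+cy*(lo[1]+hi[1])/2000; foot=T-.072*n
for nm,p in(('top',T),('foot',foot)): print(nm,p.round(4),'nest xyz',(np.array([(p-F)@nx,(p-F)@gy,(p-F)@nz])*1000).round(1))
E
python3 cell.py
```

```text
clock: 16.25
tool_pos: [0.6209, -0.0313, 0.1458]
eef_rot: [0.061, 0.998, -0.001, -0.005]
contact_force: [-0.3, 0.4, -4.7]
opening: 0.455
clock: 16.55
tool_pos: [0.6233, -0.031, 0.168]
eef_rot: [0.061, 0.998, -0.0, -0.002]
contact_force: [0.1, 0.1, -5.7]
opening: 0.451
[ 0.62295012 -0.03105856  0.16747547] [ 0.  -0.5 -5.5] 16.6
n 6851 tilt 27.501904341609904 side tilt 0.021431451705125584 x -19.552939358861508 18.878825696866933 y -19.439171460286264 19.400225374615744
top [ 0.6135 -0.0311  0.1952] nest xyz [ 73.1  -0.6 110. ]
foot [ 0.6465 -0.0352  0.1314] nest xyz [76.3 -0.6 38.1]
```

```bash
python3 -m inch '[[-0.9,0.12,0,0,20],[-0.9,0.12,0,0,20],[-0.78,0.1,0,0,20],[0,0,-0.8,0,20],[0,0,-0.6,0,20]]'; python3 -m inch '[[0,0,0,0,20],[0,0,0,0,20]]'; python3 cell.py
```

```text
clock: 17.1
tool_pos: [0.5583, -0.0224, 0.1325]
eef_rot: [0.061, 0.998, -0.0, -0.002]
contact_force: [-0.2, 1.1, -4.7]
opening: 0.45
clock: 17.3
tool_pos: [0.5594, -0.0224, 0.1333]
eef_rot: [0.061, 0.998, -0.0, -0.001]
contact_force: [-0.8, -0.7, -4.1]
opening: 0.449
[ 0.56011819 -0.02230239  0.13390123] [ 0.   0.5 -5. ] 17.35
n 6786 tilt 27.636580723804602 side tilt 0.01568254552243266 x -19.576183403831195 18.82651071403983 y -19.406553561390545 19.193626225350123
top [ 0.5496 -0.0224  0.1606] nest xyz [1.000e-01 3.000e-01 1.059e+02]
foot [ 0.5827 -0.0265  0.0968] nest xyz [ 3.4  0.2 33.9]
```

```bash
python3 -m inch '[[0.05,-0.01,-0.26,0,20],[0.05,-0.01,-0.26,0,20],[0,0,0,0,20]]'; python3 -m inch '[[0.084,-0.01,-0.18,0,20],[0,0,0,0,20]]'; python3 -m inch '[[0.084,-0.01,-0.18,0,20],[0,0,0,0,20]]'; python3 cell.py
```

```text
clock: 17.65
tool_pos: [0.5624, -0.023, 0.1202]
eef_rot: [0.061, 0.998, -0.0, -0.001]
contact_force: [-0.5, 0.1, -4.9]
opening: 0.45
clock: 17.85
tool_pos: [0.5646, -0.0232, 0.116]
eef_rot: [0.061, 0.998, -0.0, -0.0]
contact_force: [-0.8, -0.5, -4.4]
opening: 0.449
clock: 18.05
tool_pos: [0.5661, -0.0236, 0.1114]
eef_rot: [0.061, 0.998, -0.0, -0.001]
contact_force: [-1.8, 0.1, -6.7]
opening: 0.453
[ 0.56610735 -0.02358468  0.11143985] [-1.7 -0.3 -6.7] 18.1
n 6789 tilt 27.48540034711734 side tilt -0.011672270168063579 x -19.5339574399417 18.83959243477196 y -19.38720980760657 19.295274516999005
top [ 0.5563 -0.0237  0.1387] nest xyz [-3.  -0.2 83.1]
foot [ 0.5893 -0.0277  0.0748] nest xyz [ 0.1 -0.2 11.2]
```

```bash
python3 -m inch '[[0.1,-0.01,-0.17,0,20],[0,0,0,0,20]]'; python3 -m inch '[[0.1,-0.01,-0.17,0,20],[0,0,0,0,20]]';python3 -m inch '[[0.06,-0.01,-0.07,0,20],[0,0,0,0,20]]'; python3 cell.py
```

```text
clock: 18.3
tool_pos: [0.5684, -0.0239, 0.107]
eef_rot: [0.061, 0.998, -0.0, -0.001]
contact_force: [-3.5, 0.3, -6.2]
opening: 0.453
clock: 18.5
tool_pos: [0.5711, -0.0242, 0.1029]
eef_rot: [0.062, 0.998, -0.0, -0.001]
contact_force: [-3.7, -0.4, -5.0]
opening: 0.451
clock: 18.7
tool_pos: [0.5728, -0.0243, 0.1021]
eef_rot: [0.061, 0.998, -0.0, -0.001]
contact_force: [-5.5, -0.6, -1.8]
opening: 0.456
[ 0.57281807 -0.02430365  0.10208951] [-6.2 -1.2 -2.1] 18.75
n 6745 tilt 25.255038989143117 side tilt 0.08465827426663593 x -19.168504096714855 18.748136709174958 y -19.44471268598739 19.284925905375662
top [ 0.5633 -0.0244  0.1298] nest xyz [-0.4 -0.1 72.2]
foot [ 0.5937 -0.0283  0.0647] nest xyz [-0.1 -0.2  0.2]
```

```bash
python3 -m inch '[[0,0,0,0,56],[0,0,0,0,56],[0,0,0,0,56],[0,0,0.3,0,56],[0,0,1,0,56]]' 10; python3 -m inch '[[0,0,1,0,56],[0,0,1,0,56],[0,0,0.5,0,56],[0,0,0,0,56],[0,0,0,0,56]]'; python3 - <<'E'
from h import *
s=snap('wrist'); A=allcloud(s); np.savez('w13.npz',**s); st=r.get_state(); print(st['tool_pos'],st['contact_force'])
save(s,'w13.png',(160,60,480,300),2.4)
gx=np.array([.9925,-.1219,0]);gy=np.array([.1219,.9925,0]);F=np.array([.5939,-.0281,.0646]);ez=np.array([0,0,1.])
nz=-.4226*gx+.9063*ez; nx=.9063*gx+.4226*ez
N=np.stack([(A-F)@nx,(A-F)@gy,(A-F)@nz],-1)*1000
m=(abs(N[...,0])<26)&(abs(N[...,1])<24)&(abs(N[...,2]-72)<5); P=N[m]
c=P.mean(0); print(len(P),c,P.std(0)); n=np.linalg.svd(P-c)[2][2]; print(n*np.sign(n[2])); print(np.percentile(P,[1,50,99],axis=0))
E
```

```text
clock: 19.25
tool_pos: [0.5724, -0.0241, 0.1335]
eef_rot: [0.061, 0.998, -0.0, -0.002]
contact_force: [-0.5, -0.1, -0.4]
opening: 0.633
clock: 19.75
tool_pos: [0.5731, -0.0242, 0.1964]
eef_rot: [0.061, 0.998, -0.0, -0.0]
contact_force: [0.6, -0.6, -0.3]
opening: 0.636
[ 0.57270701 -0.02426764  0.19583606] [-0.2821945   0.40870495 -1.15799483]
2637 [-0.10757855 -0.65311915 72.07752892] [12.47172002 12.45627899  0.788771  ]
[-0.00202762  0.00215016  0.99999563]
[[-20.00870723 -20.28498422  69.92024192]
 [  0.18798635  -0.79674104  72.11613792]
 [ 19.37128695  19.06149966  73.70839215]]
```

View pics/w13.png

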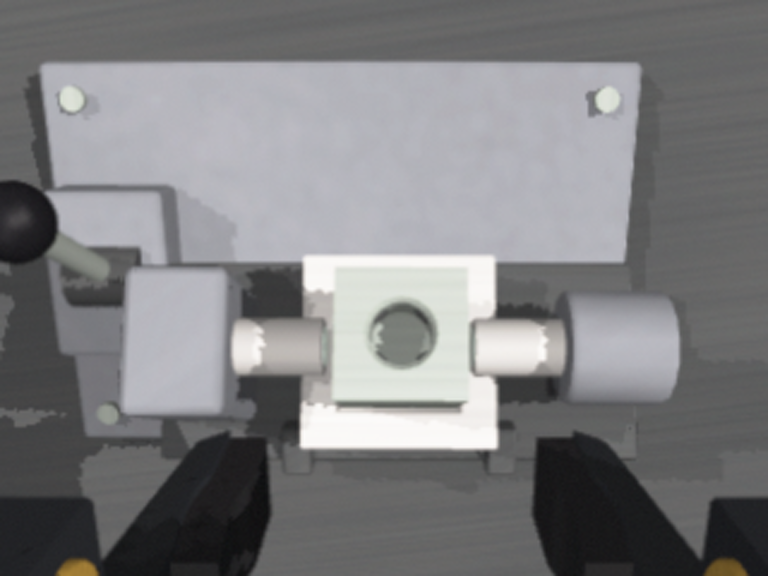

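```bash
python3 -m inch '[[-0.2,-1,0,0,56],[-0.2,-1,0,0,56],[-0.2,-1,0,0,56],[-0.1,-1,0,0,56],[0,-1,0,0,56]]'; python3 -m inch '[[0,-1,0,0,56],[0,-1,0,0,56],[0,-1,0,0,56],[0,-1,0,0,56],[0,-1,0,0,56]]';  python3 -m inch '[[0,-0.75,0,0,44],[0,0,0,0,44],[0,0,0,0,44]]'; python3 - <<'E'
from h import *
s=snap('wrist'); A=allcloud(s); np.savez('w14.npz',**s); st=r.get_state(); print(st['tool_pos'],st['eef_rot'])
z=A[...,2]; X=A[...,:2]
m=((z>.040)&(z<.052)&(abs(X[...,0]-.52)<.08)&(abs(X[...,1]+.3)<.06)).astype(np.uint8); m[300:]=0
m=cv2.morphologyEx(m,cv2.MORPH_OPEN,np.ones((3,3)))
n,l,stt,c=cv2.connectedComponentsWithStats(m)
for k in range(1,n):
    if stt[k,4]>60:
        v,u=np.nonzero(l==k); P=A[v,u]
        cn=max(cv2.findContours((l==k).astype(np.uint8),0,1)[0],key=len)[:,0]
        h=np.median(P[:,2]); W=onplane(s,cn,h)[:,:2]; (cc,rad)=cv2.minEnclosingCircle((W*1000).astype(np.float32)); print(stt[k],h,cc,rad,P.mean(0),s['pixels'][v,u].mean(0))
E
```

```text
clock: 20.3
tool_pos: [0.5545, -0.15, 0.1953]
eef_rot: [0.061, 0.998, 0.0, -0.002]
contact_force: [0.8, 0.5, 0.6]
opening: 0.635
clock: 20.8
tool_pos: [0.5549, -0.2749, 0.1951]
eef_rot: [0.061, 0.998, 0.001, -0.001]
contact_force: [1.0, 0.3, 0.5]
opening: 0.635
clock: 21.1
tool_pos: [0.5553, -0.2919, 0.1956]
eef_rot: [0.061, 0.998, 0.001, -0.001]
contact_force: [-1.3, 0.8, 0.7]
opening: 0.494
[ 0.5557155  -0.29092401  0.19590686] [ 6.06130874e-02  9.98160547e-01  1.03661167e-03 -7.08639002e-04]
[289 104  19  19 284] 0.048318539902435786 (487.9255676269531, -310.8965759277344) 8.592541694641113 [ 0.48761333 -0.31095488  0.04821432] [228.69014085 199.04929577  94.84507042]
[310 170  27  27 558] 0.04610690471526957 (555.2266845703125, -296.8880310058594) 13.39200496673584 [ 0.55528656 -0.29676802  0.04580831] [246.28673835 211.80107527  83.35483871]
```

```bash
python3 -m inch '[[0,-0.12,-1,0,44],[0,-0.1,-1,0,44],[0,0,-1,0,44],[0,0,-1,0,44],[0,0,-1,0,44]]'; python3 -m inch '[[0,0,-0.9,0,44],[0,0,-0.63,0,44],[0,0,0,0,44],[0,0,0,0,10],[0,0,0,0,10]]'; python3 -m inch '[[0,0,0,0,10],[0,0,0,0,10],[0,0,0,0,10]]' 10
```

```text
clock: 21.65
tool_pos: [0.5563, -0.2959, 0.0708]
eef_rot: [0.06, 0.998, 0.001, 0.0]
contact_force: [-0.1, 0.3, -0.3]
opening: 0.495
clock: 22.15
tool_pos: [0.5569, -0.2983, 0.0348]
eef_rot: [0.061, 0.998, -0.0, 0.001]
contact_force: [-0.2, 0.0, -0.1]
opening: 0.34
clock: 22.45
tool_pos: [0.5573, -0.2965, 0.0349]
eef_rot: [0.061, 0.998, 0.001, 0.001]
contact_force: [0.5, 5.9, 6.4]
opening: 0.285
```

```bash
python3 -m inch '[[0,0,0,0,36],[-0.06,0.06,0,0,36],[0,0,-0.16,0,36],[0,0,0,0,10],[0,0,0,0,10]]'; python3 -m inch '[[0,0,0,0,10],[0,0,0,0,10],[0,0,0,0,10]]' 10
```

```text
clock: 22.95
tool_pos: [0.5543, -0.2958, 0.0292]
eef_rot: [0.061, 0.998, 0.001, -0.0]
contact_force: [-1.0, 0.9, -1.5]
opening: 0.291
clock: 23.25
tool_pos: [0.5542, -0.296, 0.0292]
eef_rot: [0.061, 0.998, 0.001, -0.0]
contact_force: [0.2, 3.9, -1.1]
opening: 0.289
```

```bash
python3 -m inch '[[0,0,0.4,0,10],[0,0,1,0,10],[0,0,1,0,10],[0,0,1,0,10],[0,0,1,0,10]]'; python3 -m inch '[[0,0,1,0,10],[0.35,1,0,0,10],[0.35,1,0,0,10],[0.35,1,0,0,10],[0.35,1,0,0,10]]';  python3 -m inch '[[0.35,1,0,0,10],[0.35,1,0,0,10],[0.35,1,0,0,10],[0.35,1,0,0,10],[0.35,1,0,0,10]]'; python3 -m inch '[[0.27,1,0,0,10],[0,0.49,0,0,10],[0,0,0,0,10],[0,0,0,0,10]]'
cat > bush.py <<'E'
from h import *
import sys
s=snap('wrist'); A=allcloud(s); st=r.get_state(); t=st['tool_pos']; print(t,st['contact_force'].round(1),st['opening'],st['clock'])
gx=np.array([.9925,-.1219,0]);gy=np.array([.1219,.9925,0]);F=np.array([.5939,-.0281,.0646]);ez=np.array([0,0,1.])
nz=-.4226*gx+.9063*ez; nx=.9063*gx+.4226*ez
hsv=cv2.cvtColor(s['pixels'],cv2.COLOR_RGB2HSV)
m=(hsv[...,0]>12)&(hsv[...,0]<35)&(hsv[...,1]>80); m[:120]=0
ref=t if len(sys.argv)<2 else F+.08*nz
m&=(np.linalg.norm(A-ref,axis=2)<.04)
v,u=np.nonzero(m); P=A[m]; print(len(P),u.min(),u.max(),v.min(),v.max())
R3=np.c_[(P-t)@gx,(P-t)@gy,P[:,2]-t[2]]*1000
# profile: front (min gx) by height, and top surface
for a in np.arange(-20,28,3):
    k=(R3[:,2]>=a)&(R3[:,2]<a+3)&(abs(R3[:,1])<4)
    if k.sum()>3: print('z',a+1.5,k.sum(),'gx',np.percentile(R3[k,0],[5,50,95]).round(1))
rng=np.random.default_rng(0); best=np.zeros(len(P),bool)
for _ in range(600):
    a,b,c=P[rng.choice(len(P),3,False)]; n=np.cross(b-a,c-a); l=np.linalg.norm(n)
    if l<1e-6: continue
    n/=l; n*=np.sign(n[2]) or 1
    if n[2]<.8: continue
    k=abs((P-a)@n)<.0015
    if k.sum()>best.sum(): best=k
Q=P[best]; c=Q.mean(0); n=np.linalg.svd(Q-c)[2][2]; n*=np.sign(n[2])
cn=cv2.minEnclosingCircle((np.c_[(Q-c)@gx/ (n[2] or 1),(Q-c)@gy]*1000).astype(np.float32))
print('topface',len(Q),'tilt',np.degrees(np.arctan2(-n@gx,n[2])),'side',np.degrees(n@gy),'c',c,'circ',cn,'nest',(np.array([(c-F)@nx,(c-F)@gy,(c-F)@nz])*1000).round(1))
E
python3 bush.py
```

```text
clock: 23.75
tool_pos: [0.5542, -0.2987, 0.1416]
eef_rot: [0.062, 0.998, -0.001, 0.0]
contact_force: [-0.7, -0.1, -0.8]
opening: 0.288
clock: 24.25
tool_pos: [0.5898, -0.1977, 0.1658]
eef_rot: [0.062, 0.998, -0.001, 0.001]
contact_force: [-0.7, -0.9, -0.7]
opening: 0.291
clock: 24.75
tool_pos: [0.6339, -0.0725, 0.1657]
eef_rot: [0.062, 0.998, -0.001, 0.001]
contact_force: [0.7, 0.3, -0.5]
opening: 0.288
clock: 25.15
tool_pos: [0.6395, -0.0368, 0.1648]
eef_rot: [0.062, 0.998, -0.001, -0.0]
contact_force: [-0.1, -0.7, -0.8]
opening: 0.293
[ 0.63948548 -0.03743726  0.16470412] [-0.7  0.  -0.5] 0.2882480896764694 25.2
2815 299 355 233 299
z -15.5 8 gx [-5.3 -5.1 -4.3]
z -12.5 12 gx [-6.2 -6.  -5.2]
z -9.5 23 gx [-6.4 -6.2 -5.5]
z 2.5 41 gx [-10.5 -10.   -9.5]
z 5.5 34 gx [-10.5 -10.1  -9.4]
z 8.5 51 gx [-10.6 -10.1  -9.5]
z 11.5 42 gx [-10.6 -10.1  -9.4]
z 14.5 197 gx [-10.3   2.8   6.3]
z 17.5 666 gx [-9.6  0.5 13.7]
topface 1950 tilt 0.4426331876898493 side -0.3217302092622347 c [ 0.64113628 -0.03875362  0.1820928 ] circ ((0.5445407629013062, 0.30225563049316406), 13.412908554077148) nest [93.3 -4.8 86.1]
```

```bash
python3 -m inch '[[0,0.14,-0.8,0,10],[0,0,-0.8,0,10],[0,0,-0.8,0,10],[0,0,-0.1,0,10],[0,0,0,0,10]]'; python3 -m inch '[[-0.3,0.036,0,0,10],[-0.3,0.036,0,0,10],[-0.05,0.006,0,0,10],[0,0,0,0,10]]';  python3 -m inch '[[-0.1,0.012,0,0,10],[0,0,0,0,10]]';python3 -m inch '[[-0.1,0.012,0,0,10],[0,0,0,0,10]]'; python3 bush.py
```

```text
clock: 25.7
tool_pos: [0.6395, -0.0329, 0.1018]
eef_rot: [0.062, 0.998, -0.001, -0.0]
contact_force: [0.5, 0.2, -0.6]
opening: 0.287
clock: 26.1
tool_pos: [0.6242, -0.0294, 0.1031]
eef_rot: [0.061, 0.998, -0.0, 0.001]
contact_force: [1.4, -0.8, 0.7]
opening: 0.289
clock: 26.3
tool_pos: [0.6225, -0.029, 0.103]
eef_rot: [0.061, 0.998, 0.0, 0.002]
contact_force: [3.5, -0.8, 3.4]
opening: 0.285
clock: 26.5
tool_pos: [0.6191, -0.0284, 0.1024]
eef_rot: [0.061, 0.998, 0.0, 0.001]
contact_force: [3.3, -0.3, 4.4]
opening: 0.292
[ 0.61912773 -0.02840793  0.10237918] [ 2.6 -0.9  3.5] 0.2947059838127065 26.55
2591 299 355 243 301
z 2.5 19 gx [-7.7 -7.2 -6.1]
z 5.5 17 gx [-8.5 -7.9 -6.8]
z 8.5 25 gx [-9.1 -8.7 -7.9]
z 11.5 22 gx [-9.7 -9.5 -8.4]
z 14.5 337 gx [-10.1  -3.7   5.3]
z 17.5 306 gx [-7.5 -0.6  8. ]
z 20.5 251 gx [ 5.9 10.4 13.6]
topface 2093 tilt 13.971555727603764 side -0.1341087125012246 c [ 0.62060786 -0.03024061  0.1200907 ] circ ((0.4010343849658966, 0.3347906768321991), 13.43494701385498) nest [47.7  1.1 39. ]
```

Rotating as planned (14°). Continue.

```bash
python3 -m inch '[[-0.08,0.01,0,0,10],[-0.06,0.008,0,0,10],[0,0,0,0,10]]';python3 bush.py | tail -1;  python3 -m inch '[[-0.06,0.008,0,0,10],[0,0,0,0,10]]'; python3 bush.py|tail -1
```

```text
clock: 26.85
tool_pos: [0.6149, -0.0279, 0.102]
eef_rot: [0.061, 0.998, 0.0, -0.0]
contact_force: [3.4, 0.4, 4.1]
opening: 0.293
topface 2145 tilt 22.782896897262262 side -0.11162894363847414 c [ 0.61645371 -0.02973658  0.11993857] circ ((-0.10636002570390701, 0.27224987745285034), 13.54231071472168) nest [43.9  1.1 40.6]
clock: 27.1
tool_pos: [0.6135, -0.0277, 0.1019]
eef_rot: [0.061, 0.998, 0.0, -0.0]
contact_force: [3.0, 0.0, 3.2]
opening: 0.29
topface 2134 tilt 26.12770939690614 side -0.1840198872271672 c [ 0.61499499 -0.02956365  0.11977357] circ ((0.13119760155677795, 0.0812935009598732), 13.431939125061035) nest [42.5  1.1 41.1]
```

```bash
python3 -m inch '[[0.2,-0.025,0,0,10],[0,0,1,0,10],[0,0,1,0,10],[0,0,1,0,10],[-0.9,0.09,0,0,10]]'; python3 -m inch '[[-1,0.1,0,0,10],[-1,0.1,0,0,10],[-0.06,0,-0.5,0,10],[0,0,0,0,10],[0,0,0,0,10]]'; python3 bush.py|tail -1
```

```text
clock: 27.65
tool_pos: [0.5987, -0.0264, 0.1791]
eef_rot: [0.062, 0.998, 0.0, 0.002]
contact_force: [0.2, -1.3, -0.1]
opening: 0.289
clock: 28.15
tool_pos: [0.5439, -0.0215, 0.164]
eef_rot: [0.061, 0.998, -0.0, -0.001]
contact_force: [0.1, 0.2, -1.0]
opening: 0.29
topface 2120 tilt 24.872680419306963 side -0.21820325637299423 c [ 0.54560985 -0.02331202  0.18184415] circ ((0.03927294909954071, 0.12325526773929596), 13.229185104370117) nest [  5.6  -1.1 126.8]
```

```bash
python3 -m inch '[[0.045,0.005,-0.37,0,10],[0.045,0.005,-0.37,0,10],[0,0,0,0,10],[0,0,0,0,10]]'; python3 bush.py|tail -1;  python3 -m inch '[[0.084,-0.01,-0.18,0,10],[0,0,0,0,10]]'; python3 -m inch '[[0.05,-0.006,-0.11,0,10],[0,0,0,0,10]]'; python3 bush.py|tail -1
```

```text
clock: 28.6
tool_pos: [0.5467, -0.021, 0.1455]
eef_rot: [0.061, 0.998, -0.0, -0.001]
contact_force: [0.7, 0.3, -1.4]
opening: 0.292
topface 2120 tilt 24.54800041048995 side -0.011481151038799391 c [ 0.54827328 -0.02287256  0.16342669] circ ((-0.26081961393356323, 0.25105059146881104), 13.336350440979004) nest [ 1.00e-01 -4.00e-01  1.09e+02]
clock: 28.85
tool_pos: [0.5491, -0.0214, 0.1412]
eef_rot: [0.061, 0.998, 0.0, -0.0]
contact_force: [-0.2, 0.4, -0.6]
opening: 0.289
clock: 29.05
tool_pos: [0.5502, -0.0215, 0.1385]
eef_rot: [0.061, 0.998, 0.0, -0.0]
contact_force: [0.0, -0.3, -1.7]
opening: 0.29
topface 2115 tilt 24.863315552426407 side 0.20070409922423482 c [ 0.55194619 -0.0233646   0.15648534] circ ((0.1576198786497116, -0.08320597559213638), 13.314454078674316) nest [  0.6  -0.4 101.1]
```

```bash
python3 -m inch '[[0.078,-0.01,-0.18,0,10],[0,0,0,0,10]]'; python3 -m inch '[[0,0,0,0,10],[0.06,-0.008,-0.15,0,10],[0,0,0,0,10]]' 40;python3 bush.py|tail -1; python3 -m inch '[[0.06,-0.008,-0.15,0,10],[0,0,0,0,10]]'; python3 bush.py|tail -1
```

```text
clock: 29.3
tool_pos: [0.5521, -0.0218, 0.1338]
eef_rot: [0.061, 0.998, -0.0, -0.0]
contact_force: [0.0, -0.1, -0.3]
opening: 0.29
clock: 29.6
tool_pos: [0.5536, -0.0219, 0.1302]
eef_rot: [0.061, 0.998, 0.0, -0.0]
contact_force: [-0.8, 0.7, -1.5]
opening: 0.285
topface 2133 tilt 24.764818742016754 side 0.06901718870609605 c [ 0.55528274 -0.02381845  0.14808846] circ ((-0.10422135144472122, 0.02876817062497139), 13.480799674987793) nest [ 0.1 -0.5 92.1]
clock: 29.85
tool_pos: [0.5552, -0.0221, 0.1266]
eef_rot: [0.061, 0.998, 0.0, -0.0]
contact_force: [-1.3, -0.8, -1.2]
opening: 0.284
topface 2120 tilt 24.736739599298797 side -0.013440167898110214 c [ 0.55689183 -0.02395317  0.14452551] circ ((-0.10867349803447723, 0.16491974890232086), 13.538243293762207) nest [ 0.  -0.4 88.2]
```

```bash
python3 -m inch '[[0.02,-0.002,-0.05,0,10],[0,0,0,0,10]]'; python3 -m inch '[[0.02,-0.002,-0.05,0,10],[0,0,0,0,10]]'; python3 bush.py|tail -1
```

```text
clock: 30.1
tool_pos: [0.5552, -0.0221, 0.1265]
eef_rot: [0.061, 0.998, -0.0, -0.0]
contact_force: [-3.4, 0.5, 9.6]
opening: 0.281
clock: 30.3
tool_pos: [0.5552, -0.0221, 0.1263]
eef_rot: [0.061, 0.998, -0.0, -0.0]
contact_force: [-8.1, -0.4, 20.1]
opening: 0.28
topface 2126 tilt 24.724101154416715 side 0.05718664579411225 c [ 0.55682751 -0.02390073  0.14436325] circ ((-0.03072241134941578, 0.1690201461315155), 13.449578285217285) nest [-0.1 -0.4 88.1]
```

```bash
python3 -m inch '[[0,0,0.08,0,40],[0,0,0,0,40],[0,0,0,0,40],[0,0,0.8,0,40],[0,0,1,0,40]]' 10; python3 -m inch '[[0,0,0.8,0,0],[0,0,0,0,0],[0,0,0,0,0],[0,0,0,0,0],[0,0,0,0,0]]'; python3 bush.py x; python3 - <<'E'
from h import *
s=snap('wrist'); A=allcloud(s)
gx=np.array([.9925,-.1219,0]);gy=np.array([.1219,.9925,0]);F=np.array([.5939,-.0281,.0646]);ez=np.array([0,0,1.])
nz=-.4226*gx+.9063*ez; nx=.9063*gx+.4226*ez
N=np.stack([(A-F)@nx,(A-F)@gy,(A-F)@nz],-1)*1000
m=(abs(N[...,0])<22)&(abs(N[...,1])<22)&(abs(N[...,2]-72)<5)&(np.hypot(N[...,0],N[...,1])>15); P=N[m]; n=np.linalg.svd(P-P.mean(0))[2][2]; print('cell top',len(P),np.median(P,0),n,np.percentile(P,[1,99],axis=0))
E
```

```text
clock: 30.85
tool_pos: [0.5554, -0.0222, 0.1705]
eef_rot: [0.061, 0.998, -0.0, -0.001]
contact_force: [0.3, -1.2, 0.0]
opening: 0.453
clock: 31.35
tool_pos: [0.5555, -0.0223, 0.1902]
eef_rot: [0.061, 0.998, -0.0, -0.001]
contact_force: [1.1, 0.1, -0.2]
opening: 0.023
[ 0.5555907  -0.02220345  0.19030969] [-1.1 -0.6 -0.9] 0.005007929735732416 31.4
1197 307 346 205 243
topface 1036 tilt 23.749023332594493 side -0.4884855197347292 c [ 0.55631445 -0.02429096  0.14475286] circ ((0.0036899286787956953, -0.056354623287916183), 13.016519546508789) nest [-0.4 -0.8 88.6]
cell top 1239 [-12.10412066  -3.81963449  72.15777298] [ 3.44607743e-03 -1.99675225e-04 -9.99994042e-01] [[-20.84738255 -20.63618005  70.65595513]
 [ 11.83432206  18.94240357  73.66723716]]
```

```bash
python3 -m inch '[[-0.3,-0.02,-0.8,0,0],[0,0,-0.9,0,0],[0,0,-0.1,0,0],[0,0,0,0,0]]'; python3 -m inch '[[0.02,0,-0.1,0,0],[0,0,0,0,0]]'; python3 -m inch '[[0.03,0,-0.08,0,0],[0,0,0,0,0]]'; python3 -m inch '[[0.03,0,-0.08,0,0],[0,0,0,0,0]]'
```

```text
clock: 31.85
tool_pos: [0.5484, -0.0226, 0.1459]
eef_rot: [0.061, 0.998, -0.0, -0.001]
contact_force: [0.7, 0.6, 0.6]
opening: 0.003
clock: 32.05
tool_pos: [0.5498, -0.0226, 0.1444]
eef_rot: [0.061, 0.998, 0.0, 0.001]
contact_force: [0.4, 1.1, -0.6]
opening: 0.007
clock: 32.25
tool_pos: [0.5502, -0.0227, 0.1422]
eef_rot: [0.061, 0.998, 0.0, 0.0]
contact_force: [-0.8, 1.1, 2.0]
opening: 0.006
clock: 32.45
tool_pos: [0.5507, -0.0225, 0.1412]
eef_rot: [0.061, 0.998, -0.0, 0.0]
contact_force: [-3.2, -0.4, 13.0]
opening: 0.003
```

```bash
python3 -m inch '[[0.02,0,-0.05,0,0],[0,0,0,0,0]]'; python3 -m inch '[[0.02,0,-0.05,0,0],[0,0,0,0,0]]';python3 -m inch '[[0.02,0,-0.04,0,0],[0,0,0,0,0]]'
```

```text
clock: 32.65
tool_pos: [0.5508, -0.0225, 0.141]
eef_rot: [0.061, 0.998, -0.0, 0.0]
contact_force: [-7.2, 0.3, 21.7]
opening: 0.004
clock: 32.85
tool_pos: [0.5509, -0.0225, 0.1407]
eef_rot: [0.061, 0.998, -0.001, 0.0]
contact_force: [-9.7, 0.8, 31.6]
opening: 0.006
clock: 33.05
tool_pos: [0.5509, -0.0226, 0.1405]
eef_rot: [0.061, 0.998, -0.001, -0.0]
contact_force: [-12.3, 0.9, 38.7]
opening: 0.004
```

```bash
python3 -m inch '[[0,0,0.8,0,0],[0,0,0.9,0,0],[0,0,0.8,0,0],[0,0,0,0,0],[0,0,0,0,0]]'; python3 bush.py x; python3 - <<'E'
from h import *
s=snap('wrist')
gx=np.array([.9925,-.1219,0]);gy=np.array([.1219,.9925,0]);F=np.array([.5939,-.0281,.0646]);ez=np.array([0,0,1.])
nz=-.4226*gx+.9063*ez; nx=.9063*gx+.4226*ez
A=allcloud(s); N=np.stack([(A-F)@nx,(A-F)@gy,(A-F)@nz],-1)*1000
m=(abs(N[...,0])<22)&(abs(N[...,1])<22)&(abs(N[...,2]-72)<5)&(np.hypot(N[...,0],N[...,1])>15); P=N[m]; n=np.linalg.svd(P-P.mean(0))[2][2]; print('cell top',len(P),np.median(P,0),n)
for s in (dict(np.load('w13.npz')),s):
    A=allcloud(s); m=(s['pixels'].max(2)<60); 
    m=(m&(A[...,2]>.08)&(A[...,2]<.14)&(A[...,1]<-.1)&(A[...,1]>-.2)).astype(np.uint8); m[250:]=0
    n,l,st,c=cv2.connectedComponentsWithStats(m)
    for k in range(1,n):
        if st[k,4]>100: print('ball',st[k],c[k],A[l==k].mean(0),onplane(s,c[k],.107),A[l==k][:,2].max())
E
```

```text
clock: 33.55
tool_pos: [0.5521, -0.0228, 0.1986]
eef_rot: [0.061, 0.998, 0.0, 0.0]
contact_force: [-0.3, 0.7, -0.2]
opening: 0.008
[ 0.55159476 -0.02284669  0.19802235] [ 1.  -0.5 -0. ] 0.002208863555116622 33.6
1100 310 347 205 241
topface 956 tilt 24.70722738701677 side 1.0231299294242837 c [ 0.55601083 -0.02397337  0.14453703] circ ((-0.04886048287153244, 0.07763366401195526), 12.901671409606934) nest [-0.8 -0.5 88.6]
cell top 1164 [-11.84019683  -2.4731312   72.18650567] [-0.00482622  0.00233018  0.99998564]
ball [147 135  37  36 959] [164.60583942 152.4734098 ] [ 0.51828878 -0.13695693  0.11806162] [[ 0.51930925 -0.14285215  0.107     ]] 0.12403250849416869
ball [154 164  36  33 872] [171.27866972 179.96215596] [ 0.5176133  -0.13712511  0.1177966 ] [[ 0.51957291 -0.14290888  0.107     ]] 0.12419861457505227
```

```bash
python3 -m inch '[[-0.5,-0.93,0,0,0],[-0.5,-0.93,0,0,0],[-0.5,-0.93,0,0,0],[-0.5,-0.93,0,0,0],[-0.5,-0.94,0,0,0]]'; python3 -m inch '[[0,0,-1,0,0],[0,0,-1,0,0],[0,0,-1,0,0],[0,0,-1,0,0],[0,0,-0.1,0,0]]';python3 -m inch '[[0,0,0,0,0],[0.5,-0.06,0,0,0],[0.5,-0.06,0,0,0]]'
```

```text
clock: 34.15
tool_pos: [0.4884, -0.1399, 0.1976]
eef_rot: [0.061, 0.998, 0.0, -0.001]
contact_force: [-0.3, 0.6, 0.0]
opening: 0.001
clock: 34.65
tool_pos: [0.4872, -0.1386, 0.0932]
eef_rot: [0.061, 0.998, 0.0, -0.003]
contact_force: [0.0, 0.5, -0.3]
opening: 0.003
clock: 34.95
tool_pos: [0.5144, -0.1421, 0.0974]
eef_rot: [0.061, 0.998, 0.0, -0.0]
contact_force: [-0.7, 0.8, 1.4]
opening: 0.008
```

```bash
python3 -m inch '[[0.5,-0.06,0,0,0],[0.5,-0.06,0,0,0],[0.4,-0.05,0,0,0],[0.3,-0.04,0,0,0],[0.3,-0.04,0,0,0]]';  python3 -m inch '[[0.2,-0.02,0,0,0],[0.2,-0.02,0,0,0],[0,0,0,0,0]]'
```

```text
clock: 35.45
tool_pos: [0.5647, -0.1484, 0.0969]
eef_rot: [0.061, 0.998, 0.0, -0.0]
contact_force: [-1.1, -0.2, -0.5]
opening: 0.005
clock: 35.75
tool_pos: [0.5687, -0.1488, 0.0959]
eef_rot: [0.061, 0.998, -0.0, -0.006]
contact_force: [-11.5, 2.5, 8.3]
opening: 0.006
```

```bash
python3 -m inch '[[-0.5,0.06,0,0,0],[-0.7,0.08,0.2,0,0],[-0.3,0,1,0,0],[0,0,1,0,0],[0,0,1,0,0]]'; python3 -m inch '[[0.9,0.9,1,0,0],[0.9,0.9,0,0,0],[0.9,0.9,0,0,0],[0.9,0.9,0,0,0],[0,0,0,0,0]]'; python3 - <<'E'
from h import *
gx=np.array([.9925,-.1219,0]);gy=np.array([.1219,.9925,0])
for nm in('wrist','scene'):
    s=snap(nm); A=allcloud(s); m=(s['pixels'].max(2)<60)
    m=(m&(A[...,2]>.08)&(A[...,2]<.14)&(A[...,1]<-.1)&(A[...,1]>-.2)&(A[...,0]<.65)).astype(np.uint8)
    n,l,st,c=cv2.connectedComponentsWithStats(m)
    for k in range(1,n):
        if st[k,4]>20:
            p=onplane(s,c[k],.107)[0]; print(nm,st[k],A[l==k].mean(0),p,'X from pivot',(p-[.557,-.1475,0])@gx)
print(r.get_state()['tool_pos'],r.get_state()['contact_force'])
E
python3 bush.py x | tail -1
```

```text
clock: 36.25
tool_pos: [0.5372, -0.1461, 0.1775]
eef_rot: [0.061, 0.998, -0.0, 0.0]
contact_force: [0.2, -0.0, -0.8]
opening: 0.004
clock: 36.75
tool_pos: [0.6305, -0.0503, 0.202]
eef_rot: [0.058, 0.998, 0.002, 0.002]
contact_force: [-0.9, 0.3, -0.3]
opening: 0.006
wrist [178 149  35  32 822] [ 0.58923696 -0.14660244  0.11550938] [ 0.59051118 -0.15036512  0.107     ] X from pivot 0.03360910624330305
scene [304 247   9   9  58] [ 0.59687388 -0.15496383  0.11306237] [ 0.59344659 -0.15072186  0.107     ] X from pivot 0.03656598740646561
[ 0.62728881 -0.05565301  0.20130872] [ 0.33527372 -0.57427639  0.19354811]
topface 87 tilt -40.19426018583207 side -13.438593593993891 c [ 0.56963439 -0.02763067  0.1410672 ] circ ((-4.654958724975586, 0.9042229652404785), 9.581622123718262) nest [10.4 -2.5 79.5]
```

```bash
python3 -m inch '[[-0.9,-0.9,0,0,0],[-0.9,-0.9,0,0,0],[-0.9,-0.9,0,0,0],[-0.9,-0.9,0,0,0],[0,0,-1,0,0]]'; python3 -m inch '[[0,0,-1,0,0],[0,0,-1,0,0],[0,0,-1,0,0],[0,0,-0.1,0,0],[0.4,-0.05,0,0,0]]'; python3 -m inch '[[0.4,-0.05,0,0,0],[0.4,-0.05,0,0,0],[0,0,0,0,0]]'; python3 -m inch '[[0.1,-0.01,0,0,0],[0,0,0,0,0]]'; python3 -m inch '[[0.1,-0.01,0,0,0],[0,0,0,0,0]]'
```

```text
clock: 37.4
tool_pos: [0.5342, -0.1531, 0.1784]
eef_rot: [0.066, 0.998, -0.003, 0.001]
contact_force: [1.6, -0.2, 1.2]
opening: 0.007
clock: 37.9
tool_pos: [0.5446, -0.1484, 0.0986]
eef_rot: [0.062, 0.998, -0.0, -0.002]
contact_force: [0.9, -0.8, 0.3]
opening: 0.005
clock: 38.2
tool_pos: [0.5669, -0.1508, 0.0997]
eef_rot: [0.062, 0.998, -0.0, -0.0]
contact_force: [-0.9, 0.1, -0.2]
opening: 0.006
clock: 38.4
tool_pos: [0.5675, -0.1505, 0.0992]
eef_rot: [0.062, 0.998, -0.0, -0.002]
contact_force: [-4.1, -0.3, 3.4]
opening: 0.004
clock: 38.6
tool_pos: [0.5679, -0.1503, 0.0987]
eef_rot: [0.062, 0.998, -0.0, -0.004]
contact_force: [-9.3, 1.9, 5.9]
opening: 0.005
```

```bash
python3 -m inch '[[-0.6,0.07,0,0,0],[-0.6,0.07,0,0,0],[0,0,1,0,0],[0,0,1,0,0],[0,0,1,0,0]]'; python3 -m inch '[[0.3,1,1,0,0],[0.3,1,0,0,0],[0.2,1,0,0,0],[0,1,0,0,0],[0,1,0,0,0]]'; python3 -m inch '[[0,0,0,0,0],[0,0,0,0,0],[0,0,0,0,0]]'; python3 bush.py x | tail -1; python3 - <<'E'
from h import *
gx=np.array([.9925,-.1219,0]);gy=np.array([.1219,.9925,0]);F=np.array([.5939,-.0281,.0646]);ez=np.array([0,0,1.])
nz=-.4226*gx+.9063*ez; nx=.9063*gx+.4226*ez
s=snap('wrist');A=allcloud(s); N=np.stack([(A-F)@nx,(A-F)@gy,(A-F)@nz],-1)*1000
m=(abs(N[...,0])<22)&(abs(N[...,1])<22)&(abs(N[...,2]-72)<5)&(np.hypot(N[...,0],N[...,1])>15); P=N[m]; n=np.linalg.svd(P-P.mean(0))[2][2]; print('cell top',len(P),np.median(P,0),n)
m=((s['pixels'].max(2)<60)&(A[...,2]>.08)&(A[...,2]<.14)&(A[...,1]<-.1)&(A[...,1]>-.2)).astype(np.uint8); m[260:]=0
n,l,st,c=cv2.connectedComponentsWithStats(m)
for k in range(1,n):
    if st[k,4]>100: print('ball',st[k],onplane(s,c[k],.107))
T0=dict(np.load('top0.npz')); T=snap('top'); z0=T0['range_z'];z=T['range_z']
for nm,b in dict(blank=(218,210,247,240),ring0=(155,195,197,220),ring1=(330,235,362,275),ring2=(402,138,440,165),wrench=(398,232,434,290),rack=(405,178,436,224)).items():
    u0,v0,u1,v1=b; d=abs(T['pixels'][v0:v1,u0:u1].astype(int)-T0['pixels'][v0:v1,u0:u1]).mean(2); print(nm,(d>40).sum(),d.size)
print(r.get_state()['clock'],r.get_state()['tool_pos'],r.get_state()['contact_force'])
E
```

```text
clock: 39.1
tool_pos: [0.5427, -0.1469, 0.1752]
eef_rot: [0.061, 0.998, 0.0, 0.001]
contact_force: [-0.3, -0.7, -0.8]
opening: 0.006
clock: 39.6
tool_pos: [0.563, -0.0208, 0.1994]
eef_rot: [0.062, 0.998, 0.0, 0.001]
contact_force: [-0.5, 0.5, -0.7]
opening: 0.008
clock: 39.9
tool_pos: [0.5623, -0.0236, 0.1989]
eef_rot: [0.063, 0.998, -0.001, 0.0]
contact_force: [-0.3, 0.0, -0.5]
opening: 0.002
topface 986 tilt 24.73839538549739 side 1.0672843484922745 c [ 0.55599848 -0.02392081  0.14452358] circ ((0.18504197895526886, -0.17733325064182281), 13.071334838867188) nest [-0.8 -0.5 88.5]
cell top 1629 [-0.37392931 -3.10641137 72.26372604] [ 7.54753684e-03 -4.86651679e-04 -9.99971399e-01]
ball [167 235  33  25 676] [[ 0.58899943 -0.15005191  0.107     ]]
blank 0 870
ring0 0 1050
ring1 481 1280
ring2 41 1026
wrench 627 2088
rack 586 1426
40.05 [ 0.56220544 -0.0232718   0.19878779] [ 0.19955862  0.60271135 -0.48112159]
```

```bash
python3 -c "
from plant import r
print(r.finish_job(), r.get_state()['clock'])"
```

```text
the job is handed in; nothing more can be done
the job is handed in; nothing more can be done
```

The cell is seated in the nest, the bushing is pressed home in it, and the lamp lever is thrown to its stop. I handed the job in at about 40 s. It reported no verdict, so what follows is from my own checks.

**How it was done**
- The tool could only point straight down, so I held the cell by the bare steel above its windows (on the glass faces, not the ±x faces). I then turned it to 25° in the grip against the head's +x face.
- The bushing was tilted the same way, entered into the port, then pressed on top with closed fingers to about 40 N.
- The lever was pushed over by its ball, then pushed a second time to confirm the stop.

**Last checks**
- **Cell:** the top was 72.3 mm above the pocket floor (72 wanted). It was square to the nest axis within 0.5°, and about 0.6 mm off centre when last measured, before the bushing went in.
- **Bushing:** the head's top was 16.3 mm above the cell's top (16.0 is flush), within 1 mm of the axis. It did not move under the 40 N press.
- **Lever:** both pushes stopped rigidly at the same place, at about 9 to 11 N.
- **Bystanders:** the block and one ring showed no change, and a second ring almost none. The third ring, the wrench and the rack with the sleeve changed in the picture, most likely from the arm and its shadow, so I could not confirm those.

**What disagreed**
- The fingertips stood about 24 mm further back than `r.tips_ahead` says. My first two grasps closed above the cell without moving it, and I worked from the measured offset after that.
- The ball's position gave 0.91 to 0.97 rad rather than 1.0, against a limit of 0.85.
- I did not see the expected 8 to 15 N while the bushing slid in. The force only rose once it was flush.

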